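# Pack the caramel tasting kit

### The job

Pack the tasting kit for the market: tip all the caramels from the sampling tray into the white tub of the caddy, set the empty tray back flat on the bench beside the caddy, and close the tub with its lid, fully down. Nest all the yellow cups that are there one inside another as one upright stack in the caddy's black cup holder, each fully home. Leave the sauce bottles and the label roll where they stand.

Things in the scene. Friction and masses are not known exactly. Their poses are not given: they have to be found in the camera images.
- tub_mouth (a point): centre of the mouth of the white round tub that is fixed in the left half of the plywood caddy (caddy: tray 135 x 300 mm with 22 mm high walls, fixed to the bench, long side across the robot's view). The mouth is level, 88 mm above the bench, 100 mm inside diameter and 108 mm outside; the tub tapers to 84 mm inside at its floor, 80 mm below the mouth. z up; x across the caddy, y along it from the cup holder to the tub
- holder_top (a point): centre of the top rim of the black tapered cup holder fixed in the caddy's other half, 166 mm from the tub's centre along -y of the tub_mouth axes. Rim 52 mm above the bench, 56 mm inside and 64 mm outside diameter, inside tapering to 47 mm 44 mm below. A cup drops in until the underside of its collar rests on this rim; its middle is then 5.5 mm below the rim's height. Each further cup sits 27 mm higher, its collar resting on the rim of the cup below. z up
- cup0_mid (a point): yellow stacking tasting cup, 65 mm high, open at the top, standing on its foot; this point is on its axis, 32.5 mm above the foot. Straight collar 64 mm in diameter from 38 mm up to the rim (27 mm high, 56 mm inside); below it the body tapers from 51.6 mm to 38.6 mm at the foot. Can be gripped across the collar, which stays free above the holder or the cup below. z up along the axis. 70 g. Three to five of these are there (none: absent)
- cup1_mid (a point): yellow stacking tasting cup, 65 mm high, open at the top, standing on its foot; this point is on its axis, 32.5 mm above the foot. Straight collar 64 mm in diameter from 38 mm up to the rim (27 mm high, 56 mm inside); below it the body tapers from 51.6 mm to 38.6 mm at the foot. Can be gripped across the collar, which stays free above the holder or the cup below. z up along the axis. 70 g. Three to five of these are there (none: absent)
- cup2_mid (a point): yellow stacking tasting cup, 65 mm high, open at the top, standing on its foot; this point is on its axis, 32.5 mm above the foot. Straight collar 64 mm in diameter from 38 mm up to the rim (27 mm high, 56 mm inside); below it the body tapers from 51.6 mm to 38.6 mm at the foot. Can be gripped across the collar, which stays free above the holder or the cup below. z up along the axis. 70 g. Three to five of these are there (none: absent)
- cup3_mid (a point): yellow stacking tasting cup, 65 mm high, open at the top, standing on its foot; this point is on its axis, 32.5 mm above the foot. Straight collar 64 mm in diameter from 38 mm up to the rim (27 mm high, 56 mm inside); below it the body tapers from 51.6 mm to 38.6 mm at the foot. Can be gripped across the collar, which stays free above the holder or the cup below. z up along the axis. 70 g. Three to five of these are there (none: absent)
- cup4_mid (a point): yellow stacking tasting cup, 65 mm high, open at the top, standing on its foot; this point is on its axis, 32.5 mm above the foot. Straight collar 64 mm in diameter from 38 mm up to the rim (27 mm high, 56 mm inside); below it the body tapers from 51.6 mm to 38.6 mm at the foot. Can be gripped across the collar, which stays free above the holder or the cup below. z up along the axis. 70 g. Three to five of these are there (none: absent)
- tray_grip (a point): centre of the black upright back wall of the aluminium sampling tray: wall 10 mm thick (along the tray's x), 74 mm wide (y), its top 45 mm above the bench and this point 30 mm above the tray's underside; good to pinch from above. x points from the open mouth to the back wall, z up. Tray 160 x 74 mm, floor 3 mm thick, side walls 20 mm high and 3 mm thick; about 140 g
- tray_mouth (a point): middle of the tray's open pouring edge, on its floor's upper side; 155 mm along the tray's -x from tray_grip and 27 mm lower. Same axes. No wall at this end: tip this edge down by 50 to 60 degrees and the caramels slide off
- caramel0_mid (a point): centre of a brown caramel with a paper band, block 24 x 20 x 16 mm (x, y, z), 14 g, lying loose on the tray at the start. Three to five of these are there (none: absent)
- caramel1_mid (a point): centre of a brown caramel with a paper band, block 24 x 20 x 16 mm (x, y, z), 14 g, lying loose on the tray at the start. Three to five of these are there (none: absent)
- caramel2_mid (a point): centre of a brown caramel with a paper band, block 24 x 20 x 16 mm (x, y, z), 14 g, lying loose on the tray at the start. Three to five of these are there (none: absent)
- caramel3_mid (a point): centre of a brown caramel with a paper band, block 24 x 20 x 16 mm (x, y, z), 14 g, lying loose on the tray at the start. Three to five of these are there (none: absent)
- caramel4_mid (a point): centre of a brown caramel with a paper band, block 24 x 20 x 16 mm (x, y, z), 14 g, lying loose on the tray at the start. Three to five of these are there (none: absent)
- lid_grip (a point): centre of the red grip bar on the white tub lid: bar 44 x 14 x 30 mm (x, y, z), z up. Below it a flange 112 mm in diameter, 5 mm thick, whose underside is 20 mm below this point, and a tapered plug, 95 mm to 91 mm in diameter, reaching 12 mm farther down. On the bench the lid stands on its plug, this point 32 mm up; closed, the flange lies on the tub's rim and this point is 20 mm above the tub's mouth. About 90 g
- bottle0_mid (a point): middle of the right-hand sauce bottle (bystander): filled caramel-sauce bottle, brown with a white cap, 72 mm in diameter, 180 mm tall, this point 90 mm up
- bottle1_mid (a point): middle of the left-hand sauce bottle (bystander): filled caramel-sauce bottle, brown with a white cap, 72 mm in diameter, 180 mm tall, this point 90 mm up
- label_roll_mid (a point): middle of a roll of labels (bystander) standing on end, 84 mm in diameter, 60 mm high
Things that resemble listed ones, but are neither listed nor needed, are in the scene too. What is shaped like the part that bears cup1_mid but red is not meant. There is more than one size of the part that bears tray_grip; the job needs the smaller.

How it is judged:
On the way:
1. all caramels lie in the tub (horizontal distance between each of caramel0_mid, caramel1_mid, caramel2_mid, caramel3_mid, caramel4_mid and tub_mouth below 0.046 m and z of each of caramel0_mid, caramel1_mid, caramel2_mid, caramel3_mid, caramel4_mid in the frame of tub_mouth below -0.012 m), for 0.2 s.
At the end, for the whole second after the job is handed in: Caramels in the tub; lid within 5 mm of its centre, 2.5 mm of fully down, 0.05 rad of level; cups upright (0.08 rad), within 8 mm of the holder axis and 2.5 mm of seated height (27 mm per level); tray flat on the bench, its back wall 120 mm or more from the tub centre; at rest (all of step 1 and horizontal distance between each of cup0_mid, cup1_mid, cup2_mid, cup3_mid, cup4_mid and holder_top below 0.008 m and angle between each of cup0_mid, cup1_mid, cup2_mid, cup3_mid, cup4_mid's own z axis and vertical below 0.08 rad and (z of cup0_mid in the frame of holder_top between -0.008 and -0.003 m or z of cup0_mid in the frame of holder_top between 0.019 and 0.024 m or z of cup0_mid in the frame of holder_top between 0.046 and 0.051 m or z of cup0_mid in the frame of holder_top between 0.073 and 0.078 m or z of cup0_mid in the frame of holder_top between 0.1 and 0.105 m) and linear speed of each of cup0, cup1, cup2, cup3, cup4, tray below 0.02 m/s and (z of cup1_mid in the frame of holder_top between -0.008 and -0.003 m or z of cup1_mid in the frame of holder_top between 0.019 and 0.024 m or z of cup1_mid in the frame of holder_top between 0.046 and 0.051 m or z of cup1_mid in the frame of holder_top between 0.073 and 0.078 m or z of cup1_mid in the frame of holder_top between 0.1 and 0.105 m) and (z of cup2_mid in the frame of holder_top between -0.008 and -0.003 m or z of cup2_mid in the frame of holder_top between 0.019 and 0.024 m or z of cup2_mid in the frame of holder_top between 0.046 and 0.051 m or z of cup2_mid in the frame of holder_top between 0.073 and 0.078 m or z of cup2_mid in the frame of holder_top between 0.1 and 0.105 m) and (z of cup3_mid in the frame of holder_top between -0.008 and -0.003 m or z of cup3_mid in the frame of holder_top between 0.019 and 0.024 m or z of cup3_mid in the frame of holder_top between 0.046 and 0.051 m or z of cup3_mid in the frame of holder_top between 0.073 and 0.078 m or z of cup3_mid in the frame of holder_top between 0.1 and 0.105 m) and (z of cup4_mid in the frame of holder_top between -0.008 and -0.003 m or z of cup4_mid in the frame of holder_top between 0.019 and 0.024 m or z of cup4_mid in the frame of holder_top between 0.046 and 0.051 m or z of cup4_mid in the frame of holder_top between 0.073 and 0.078 m or z of cup4_mid in the frame of holder_top between 0.1 and 0.105 m) and horizontal distance between lid_grip and tub_mouth below 0.005 m and z of lid_grip in the frame of tub_mouth between 0.0175 and 0.0225 m and angle between lid_grip's own z axis and vertical below 0.05 rad and height (world z) of tray_grip between 0.026 and 0.034 m and angle between tray_grip's own z axis and vertical below 0.06 rad and horizontal distance between tray_grip and tub_mouth above 0.12 m); the robot touches nothing.
It fails at once if the right-hand sauce bottle is pushed more than 30 mm or tipped over (distance of bottle0_mid from where it was at the start of the episode above 0.03 m or angle between bottle0_mid's own z axis and vertical above 0.5 rad).
It fails at once if the left-hand sauce bottle is pushed more than 30 mm or tipped over (distance of bottle1_mid from where it was at the start of the episode above 0.03 m or angle between bottle1_mid's own z axis and vertical above 0.5 rad).
It fails at once if the label roll is pushed more than 30 mm or tipped over (distance of label_roll_mid from where it was at the start of the episode above 0.03 m or angle between label_roll_mid's own z axis and vertical above 0.5 rad).
Of cup0, cup1, cup2, cup3, cup4 only 3 to 5 are there at a start; the rules pass over those that are not, and their reading is None.
Of caramel0, caramel1, caramel2, caramel3, caramel4 only 3 to 5 are there at a start; the rules pass over those that are not, and their reading is None.
At some moment in a run one of cup0, cup1, cup2, cup3, cup4, lid may be knocked a few centimetres aside while the robot is not near it.
It also fails if it takes over 210 s, if anything falls off the work surface, if the arm or the gripper's body presses on something with over 40 N, if the wrist force passes 120 N, or if a joint passes its speed limit or range.

### The arm

A 7-joint arm with a two-finger parallel gripper is mounted at the origin on the work surface. World frame = base frame: x ahead of the robot, y to its left, z up, the work surface at z = 0. Lengths are in m, angles in rad, forces in N, time in s.
With the tool pointing down it reaches from about 0.4 to 0.85 m from the base axis. Payload 4.5 kg.
Tool frame: the origin (TCP) lies between the finger pads; the fingertips stand 19 mm ahead of it and the grasp point (between the pads) is the TCP; z points along the fingers, y is the direction in which the jaws open and shut (so a half turn about z gives the same grasp; the last joint's range is limited). The gripper opens to 88 mm and grips with 3 to 60 N. Pads are 18 mm wide; open, the fingers measure 123 mm over their backs; the gripper's body (75 mm by 187 mm) begins 45 mm behind the grasp point.
Start: joints at [1.176, 0.689, -0.195, 1.565, 0.157, 0.902, -0.215], TCP at [0.26, -0.568, 0.258] pointing down, gripper open.
Joint ranges: [-3.01, 3.01], [-0.46, 2.08], [-1.47, 1.51], [0.13, 2.56], [-1, 4.14], [0.04, 2.09], [-2.66, 2.66]. Speed limits (rad/s): [2.57, 2.57, 3.14, 3.14, 3.14, 3.14, 3.14].

### API

Orientations are given as a unit quaternion [x, y, z, w].
In Python, from plant import status, snapshot, finish_job, cut_out, tip_of gives the robot as it stands. The module is installed in compiled form; this text tells all that it offers.
- The arm moves only by the tool carry_out, never from a script. Its arguments are lists of equal length, an entry for each row: "linear": the shift along the world's x, y, z in m, a list of three; "roll": the turn about the world's z in rad. A call has 1 to 8 rows; each row is the pose to reach, as a shift and turn from the pose measured when the call began; what a row does not reach only later rows make up. A row lasts 1/12 s, in which the tool goes at most 41.7 mm and 7.16 degrees, less where a joint would pass 70% of its speed; a pose out of reach is approached as far as the arm can. A call with a gripper value outside its range is refused whole. "gripper" is the opening, from 0 (shut) to 1 (fully open), set as the call begins (left out, the last holds). The fingers move at their own pace and stop on an object; "grip_force" is the grip in N (left out, the last holds). Time passes only in rows, so rows that repeat a pose let the fingers close. It gives the time, the measured TCP pose, the force and the opening at its end, in the units of the state.
- status.get_state(): the state, without advancing time (a new reading comes with each control period).
- snapshot(name): name is "scene" or "top"; returns a dict with "img" (420x560x3 uint8, red, green, blue), "range_z" (420x560 float32, m along the optical axis (not along the pixel's ray), 0 where there is no reading), "fx", "fy", "cx", "cy" (pixels), "world_from_camera" (4x4, takes a point from camera to world coordinates). Camera axes: x right, y down, z forward; pixel columns grow to the right and rows downward; lengths in m; the calibration is good to about 2 mm. A picture is of the moment at which its call begins.
- finish_job(): hands the job in, once; it reports no verdict.
Trained networks look in a picture, given as the dict that the camera call returned (one of the last four; its "shot" number tells which), for a name from the list of things; names that differ only in an ending like _2 or _b are one class to them, and where a whole thing is asked for, a point or a joint stands for the part that bears it (a point fixed in the world has none). Each returns a list of dicts, best first, with "confidence" (0 to 1); they miss things now and then, are a little off and sometimes report something else, mostly with a low value. They report only what shows in the picture. A call takes as long as a camera call. They do not tell look-alikes from the thing itself.
- cut_out(picture, query): "region" (420x560 bool, what is visible of it) and "pixel" ([column, row] in pixels, amid what is visible of it).
- tip_of(picture, query): "pixel" ([column, row] in pixels: a listed point, or the origin of a listed thing).
The state is a dict: "clock": time; "q": joint angles; "qd": joint speeds; "joint_torque": joint torques, N m; "tool_pos": TCP position; "eef_rot": TCP orientation; "contact_force": force on the tool from outside, world axes, zero at the start; "moment": the same for the moment, N m; "opening": opening from 0.0 (shut) to 1.0 (fully open).
Only numpy, scipy, OpenCV 4.12 (cv2) and the standard library are available. Lean on these libraries where they do the work, as an engineer would, in place of code of your own. Each camera call takes 0.05 s, during which the arm holds its last target.

## Working session

There is one attempt and no reset: what is moved stays moved. The work goes in short steps, Python scripts to look and compute and a tool call to move; the robot and the scene stay as the last step left them, time stands still between calls to the robot, and variables do not carry over. Pictures are saved under pics/ and viewed, and the job is handed in when it is done.

Besides the shell and the picture viewer there is one more tool, called after "Emit:" in YAML: its name, and indented under it one key for each argument. carry_out: Moves the arm, as the interface text tells. Its arguments: {"type":"object","properties":{"linear":{"type":"array"},"roll":{"type":"array"},"gripper":{"type":"number"},"grip_force":{"type":"number"}},"required":["linear","roll"]}

```bash
mkdir -p pics; cat > h.py <<'E'
import numpy as np, cv2
from plant import status, snapshot, finish_job, cut_out, tip_of
def save(p,n,box=None,s=1):
    im=cv2.cvtColor(p["img"],cv2.COLOR_RGB2BGR)
    if box: im=im[box[1]:box[3],box[0]:box[2]]
    cv2.imwrite(f"pics/{n}.png",cv2.resize(im,None,fx=s,fy=s,interpolation=cv2.INTER_CUBIC))
def cloud(p):
    z=p["range_z"];v,u=np.indices(z.shape)
    P=np.stack([(u-p["cx"])/p["fx"]*z,(v-p["cy"])/p["fy"]*z,z,np.ones_like(z)],-1)
    W=P@np.array(p["world_from_camera"]).T
    W=W[...,:3]; W[z<=0]=np.nan; return W
def atz(p,px,h):
    T=np.array(p["world_from_camera"]);d=T[:3,:3]@np.array([(px[0]-p["cx"])/p["fx"],(px[1]-p["cy"])/p["fy"],1])
    return T[:3,3]+d*(h-T[2,3])/d[2]
def st():
    s=status.get_state();return {k:np.round(s[k],3).tolist() for k in("clock","tool_pos","eef_rot","contact_force","opening")}
E
python3 - <<'E'
from h import *
for n in("scene","top"):
    p=snapshot(n);save(p,n+"0");print(n,np.round(p["world_from_camera"],3).tolist(),p["fx"])
    for q in ["cup0_mid","tray_grip","tray_mouth","caramel0_mid","lid_grip","tub_mouth","holder_top","bottle0_mid","label_roll_mid"]:
        print(q,[(np.round(d["pixel"]).tolist(),round(d["confidence"],2)) for d in tip_of(p,q)])
print(st())
E
```

```text
scene [[0.841, 0.415, -0.347, 1.026], [0.541, -0.659, 0.522, -0.655], [-0.012, -0.627, -0.779, 1.138], [0.0, 0.0, 0.0, 1.0]] 490.2307428185413
cup0_mid [([151.0, 354.0], 0.86), ([138.0, 313.0], 0.46)]
tray_grip [([400.0, 131.0], 0.84), ([329.0, 149.0], 0.61)]
tray_mouth [([337.0, 123.0], 0.84), ([313.0, 187.0], 0.58)]
caramel0_mid [([320.0, 183.0], 0.43), ([257.0, 260.0], 0.24)]
lid_grip [([224.0, 217.0], 0.92)]
tub_mouth [([296.0, 214.0], 0.83), ([257.0, 338.0], 0.32)]
holder_top [([257.0, 260.0], 0.84), ([311.0, 169.0], 0.61), ([315.0, 182.0], 0.54)]
bottle0_mid [([260.0, 338.0], 0.63)]
label_roll_mid [([267.0, 137.0], 0.66), ([318.0, 167.0], 0.61)]
top [[0.015, -0.984, 0.179, 0.356], [-1.0, -0.016, -0.003, 0.04], [0.006, -0.179, -0.984, 1.122], [0.0, 0.0, 0.0, 1.0]] 385.4231951214492
cup0_mid [([453.0, 220.0], 0.6)]
tray_grip [([163.0, 212.0], 0.86), ([98.0, 151.0], 0.56)]
tray_mouth [([120.0, 227.0], 0.9), ([219.0, 202.0], 0.64), ([210.0, 211.0], 0.29)]
caramel0_mid [([210.0, 196.0], 0.6), ([275.0, 180.0], 0.32)]
lid_grip [([304.0, 254.0], 0.59)]
tub_mouth [([276.0, 181.0], 0.58)]
holder_top [([334.0, 188.0], 0.9)]
bottle0_mid [([400.0, 142.0], 0.95)]
label_roll_mid [([177.0, 287.0], 0.63)]
{'clock': 1.0, 'tool_pos': [0.26, -0.568, 0.258], 'eef_rot': [0.977, 0.213, 0.0, 0.0], 'contact_force': [-0.619, -0.135, 0.21], 'opening': 1.0}
```

```bash
ls pics
```

```text
scene0.png
top0.png
```

View pics/scene0.png

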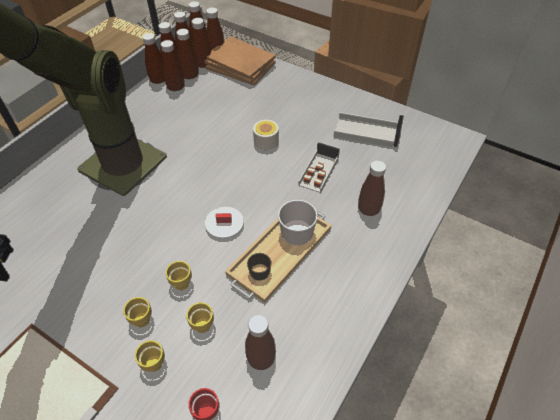

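View pics/top0.png

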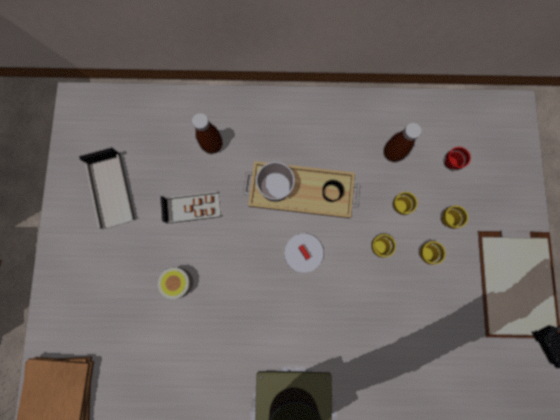

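```bash
python3 - <<'E'
from h import *
p=snapshot("top");save(p,"crop_top",(140,90,360,300),3.6)
s=snapshot("scene");save(s,"crop_tray",(280,120,420,260),4)
for q,h in [("tray_grip",.03),("tray_mouth",.003),("caramel0_mid",.011),("lid_grip",.032),("tub_mouth",.088),("holder_top",.052),("cup0_mid",.0325)]:
  for c in(p,s):
    print(q,[(np.round(d["pixel"]).tolist(),np.round(atz(c,d["pixel"],h),3).tolist()[:2],round(d["confidence"],2)) for d in tip_of(c,q)])
W=cloud(p)
# fits
def pts(box,z0,z1,W=W):
    x=W[box[1]:box[3],box[0]:box[2]].reshape(-1,3);return x[(x[:,2]>z0)&(x[:,2]<z1)]
def circ(P):
    A=np.c_[2*P[:,:2],np.ones(len(P))];r=np.linalg.lstsq(A,(P[:,:2]**2).sum(1),rcond=None)[0]
    return np.round([r[0],r[1],np.sqrt(r[2]+r[0]**2+r[1]**2)],4)
print("tub",circ(pts((250,155,302,210),.082,.094)))
print("holder",circ(pts((318,172,350,205),.046,.058)))
for n,b in dict(c0=(388,188,420,220),c1=(367,229,399,261),c2=(416,236,448,268),c3=(438,201,470,233)).items():
    q=pts(b,.058,.070);print(n,len(q),circ(q),np.round((q[:,:2].min(0)+q[:,:2].max(0))/2,3))
q=pts((280,228,328,276),.025,.04);print("flange? ",len(q),np.round((q[:,:2].min(0)+q[:,:2].max(0))/2,3))
q=pts((280,228,328,276),.012,.022);print("flange ",len(q),np.round((q[:,:2].min(0)+q[:,:2].max(0))/2,3))
for z0,z1 in((.035,.055),):
  q=pts((155,190,178,230),z0,z1);print("wall",len(q),np.round(cv2.minAreaRect((q[:,:2]*1000).astype(np.float32)),2) if 0 else cv2.minAreaRect((q[:,:2]*1000).astype(np.float32)))
q=pts((280,228,328,276),.035,.06);print("bar",len(q),cv2.minAreaRect((q[:,:2]*1000).astype(np.float32)))
E
```

```text
tray_grip [([163.0, 212.0], [0.537, 0.38], 0.94), ([98.0, 154.0], [0.705, 0.584], 0.8), ([212.0, 208.0], [0.55, 0.239], 0.56)]
tray_grip [([327.0, 151.0], [0.547, 0.368], 0.67), ([398.0, 130.0], [0.696, 0.581], 0.58)]
tray_mouth [([221.0, 204.0], [0.568, 0.22], 0.85), ([123.0, 223.0], [0.505, 0.504], 0.72), ([208.0, 131.0], [0.792, 0.269], 0.28)]
tray_mouth [([336.0, 125.0], [0.501, 0.52], 0.91), ([310.0, 189.0], [0.572, 0.223], 0.76)]
caramel0_mid [([208.0, 210.0], [0.547, 0.256], 0.68), ([212.0, 193.0], [0.598, 0.246], 0.47)]
caramel0_mid [([315.0, 182.0], [0.574, 0.248], 0.47)]
lid_grip [([403.0, 206.0], [0.563, -0.31], 0.74), ([307.0, 250.0], [0.432, -0.034], 0.63)]
lid_grip [([224.0, 221.0], [0.437, -0.032], 0.62)]
tub_mouth [([277.0, 181.0], [0.619, 0.055], 0.71), ([197.0, 199.0], [0.563, 0.272], 0.46), ([331.0, 189.0], [0.598, -0.095], 0.32)]
tub_mouth [([295.0, 213.0], [0.616, 0.06], 0.59)]
holder_top [([335.0, 189.0], [0.606, -0.111], 0.89), ([210.0, 211.0], [0.537, 0.24], 0.69)]
holder_top [([259.0, 262.0], [0.606, -0.105], 0.67)]
cup0_mid [([449.0, 219.0], [0.529, -0.441], 0.83)]
cup0_mid [([153.0, 356.0], [0.534, -0.441], 0.84)]
tub [0.6197 0.0603 0.0513]
holder [ 0.6031 -0.1043  0.0294]
c0 123 [ 0.5676 -0.307   0.0298] [ 0.568 -0.307]
c1 120 [ 0.4468 -0.2422  0.0299] [ 0.447 -0.242]
c2 140 [ 0.4293 -0.3775  0.0298] [ 0.43  -0.378]
c3 131 [ 0.5304 -0.4461  0.0299] [ 0.53  -0.446]
flange?  9 [ 0.422 -0.02 ]
flange  1097 [ 0.426 -0.023]
wall 110 ((543.3587036132812, 378.7280578613281), (72.7055892944336, 11.939727783203125), 8.471549987792969)
bar 83 ((426.7093200683594, -24.444175720214844), (42.664466857910156, 13.956241607666016), 32.61934280395508)
```

View pics/crop_top.png

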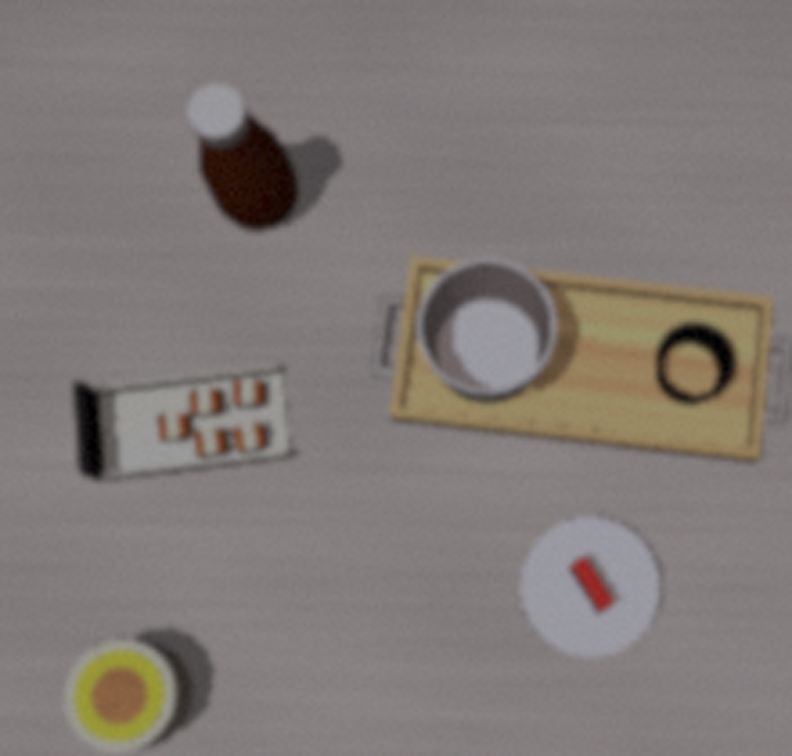

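View pics/crop_tray.png

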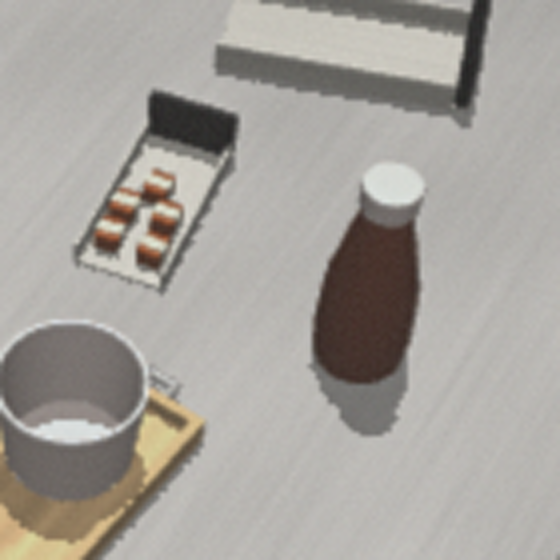

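Candidates: two trays, the large empty one at top(110,190) and the small one at (192,207), 73 mm wide with five caramels on it. The small one fits. There are four yellow cups at (404,204), (383,245), (432,252) and (454,217). The red cup at (457,158) is not meant. The crops confirm both choices.

The tool can't be pitched, so I will pinch the tray across the ends of its back wall. Over the tub I will ease the grip so the tray pivots, mouth down.

Emit:
carry_out:
  linear:
    - [0.03,0.04,0.03]
    - [0.05,0.07,0.05]
    - [0.08,0.1,0.06]
    - [0.11,0.13,0.06]
    - [0.14,0.16,0.06]
    - [0.17,0.19,0.06]
    - [0.2,0.22,0.06]
    - [0.22,0.25,0.06]
  roll: [0.1,0.2,0.3,0.4,0.5,0.6,0.7,0.8]
  gripper: 1.0

```text
clock: 2.47
tool_pos: [0.473, -0.3284, 0.3181]
eef_rot: [0.816, 0.578, 0.0, 0.001]
contact_force: [1.1, -0.1, -0.6]
opening: 1.0
```

Emit:
carry_out:
  linear:
    - [0.01,0.04,0]
    - [0.02,0.08,0]
    - [0.03,0.12,0]
    - [0.04,0.16,0]
    - [0.05,0.2,0]
    - [0.06,0.24,0]
    - [0.07,0.28,0]
    - [0.07,0.32,0]
  roll: [0.07,0.14,0.21,0.28,0.35,0.42,0.487,0.487]

```text
clock: 3.13
tool_pos: [0.5445, -0.0065, 0.3181]
eef_rot: [0.652, 0.759, 0.001, 0.001]
contact_force: [0.3, 0.2, -0.4]
opening: 1.004
```

Emit:
carry_out:
  linear:
    - [0,0.04,0]
    - [0,0.08,0]
    - [0,0.12,0]
    - [0,0.16,0]
    - [0,0.2,0]
    - [0,0.24,0]
    - [0,0.28,0]
    - [0,0.32,0]
  roll: [0,0,0,0,0,0,0,0]

```text
clock: 3.8
tool_pos: [0.5442, 0.3154, 0.3182]
eef_rot: [0.652, 0.759, 0.001, 0.001]
contact_force: [2.0, 0.2, 1.0]
opening: 1.003
```

Emit:
carry_out:
  linear:
    - [-0.001,0.03,-0.03]
    - [-0.001,0.063,-0.06]
    - [-0.001,0.063,-0.1]
    - [-0.001,0.063,-0.14]
    - [-0.001,0.063,-0.18]
    - [-0.001,0.063,-0.21]
    - [-0.001,0.063,-0.21]
  roll: [0,0,0,0,0,0,0]

```text
clock: 4.38
tool_pos: [0.5399, 0.3749, 0.1014]
eef_rot: [0.651, 0.759, -0.005, 0.001]
contact_force: [-0.0, -0.6, 0.3]
opening: 0.998
```

```bash
python3 - <<'E'
from h import *
s=snapshot("scene");save(s,"pre_tray",(250,60,450,210),4);p=snapshot("top");save(p,"pre_tray_t",(100,130,300,280),4);print(st())
E
```

```text
{'clock': 4.483, 'tool_pos': [0.543, 0.378, 0.108], 'eef_rot': [0.652, 0.759, 0.001, 0.001], 'contact_force': [0.807, -0.576, 0.416], 'opening': 0.998}
```

View pics/pre_tray.png

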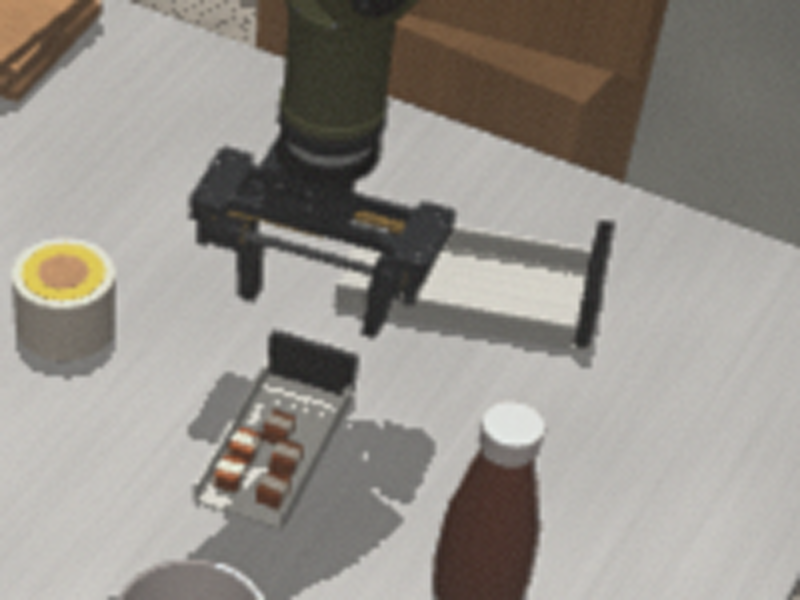

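The jaws sit along the wall of the small tray, with about 7 mm of clearance on each side. Descending.

Emit:
carry_out:
  linear:
    - [0,0.001,-0.02]
    - [0,0.001,-0.04]
    - [0,0.001,-0.055]
    - [0,0.001,-0.067]
    - [0,0.001,-0.074]
    - [0,0.001,-0.076]
    - [0,0.001,-0.076]
  roll: [0,0,0,0,0,0,0]

```text
clock: 5.07
tool_pos: [0.5433, 0.3795, 0.0323]
eef_rot: [0.652, 0.758, 0.001, 0.001]
contact_force: [0.3, -0.4, 0.6]
opening: 1.0
```

Emit:
carry_out:
  linear:
    - [0,0,0]
    - [0,0,0]
    - [0,0,0]
    - [0,0,0]
    - [0,0,0]
    - [0,0,0]
    - [0,0,0]
    - [0,0,0]
  roll: [0,0,0,0,0,0,0,0]
  gripper: 0.75
  grip_force: 60

```text
clock: 5.73
tool_pos: [0.5438, 0.38, 0.0333]
eef_rot: [0.652, 0.758, 0.002, 0.001]
contact_force: [0.5, -0.8, 5.6]
opening: 0.835
```

Emit:
carry_out:
  linear:
    - [0,0,0]
    - [0,0,0.003]
    - [0,0,0.008]
    - [0,0,0.015]
    - [0,0,0.022]
    - [0,0,0.03]
    - [0,0,0.03]
    - [0,0,0.03]
  roll: [0,0,0,0,0,0,0,0]
  gripper: 0.5
  grip_force: 60

```text
clock: 6.4
tool_pos: [0.5442, 0.3804, 0.0642]
eef_rot: [0.652, 0.758, 0.003, 0.001]
contact_force: [-0.2, -0.4, -2.1]
opening: 0.834
```

```bash
python3 - <<'E'
from h import *
s=snapshot("scene");save(s,"lift1",(250,60,450,210),4);print(st())
E
```

```text
{'clock': 6.45, 'tool_pos': [0.544, 0.38, 0.064], 'eef_rot': [0.652, 0.758, 0.002, 0.001], 'contact_force': [-0.889, 0.892, -1.692], 'opening': 0.832}
```

View pics/lift1.png

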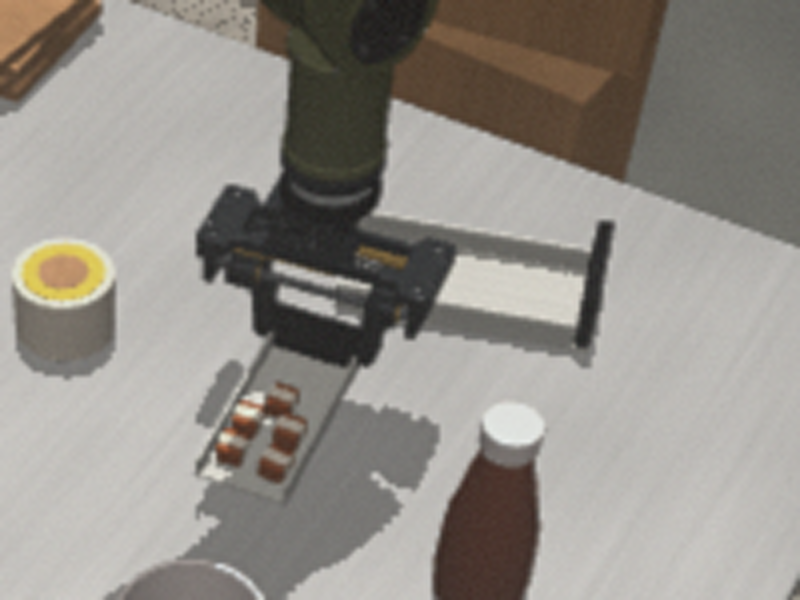

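Emit:
carry_out:
  linear:
    - [0,0,0.015]
    - [0,0,0.03]
    - [0,0,0.045]
    - [0,0,0.06]
    - [0,0,0.075]
    - [0,0,0.09]
    - [0,0,0.1]
    - [0,0,0.1]
  roll: [0,0,0,0,0,0,0,0]

```text
clock: 7.12
tool_pos: [0.5451, 0.3814, 0.1672]
eef_rot: [0.652, 0.758, 0.005, 0.002]
contact_force: [1.4, 0.3, -1.5]
opening: 0.832
```

```bash
cat >> h.py <<'E'
def tilt(p,box):
    W=cloud(p)[box[1]:box[3],box[0]:box[2]].reshape(-1,3);return W
E
python3 - <<'E'
from h import *
p=snapshot("top");save(p,"lift2",(100,130,320,280),3.6)
W=cloud(p).reshape(-1,3)
u=np.array([-.147,.989]);g=np.array([.544,.38])
d=W[:,:2]-g;a=-d@u;b=d@np.array([.989,.147])
for a0 in range(30,180,10):
    m=(abs(b)<.03)&(a>a0/1000)&(a<(a0+10)/1000);z=W[m,2]
    print(a0,m.sum(),np.round(np.percentile(z,[10,50,90]),3) if m.sum() else '')
print(st())
E
```

```text
30 123 [0.538 0.542 0.564]
40 117 [0.54  0.543 0.57 ]
50 88 [0.539 0.554 0.576]
60 66 [0.536 0.562 0.58 ]
70 35 [0.557 0.574 0.584]
80 21 [0.561 0.574 0.582]
90 9 [0.568 0.574 0.58 ]
100 10 [0.136 0.138 0.139]
110 18 [0.136 0.15  0.153]
120 56 [0.069 0.149 0.153]
130 133 [-0.001  0.135  0.153]
140 157 [-0.002  0.133  0.138]
150 112 [-0.002  0.002  0.136]
160 66 [-0.002  0.     0.003]
170 69 [-0.003  0.     0.002]
{'clock': 7.167, 'tool_pos': [0.545, 0.381, 0.166], 'eef_rot': [0.652, 0.758, 0.004, 0.002], 'contact_force': [-0.087, -0.154, -2.194], 'opening': 0.833}
```

View pics/lift2.png

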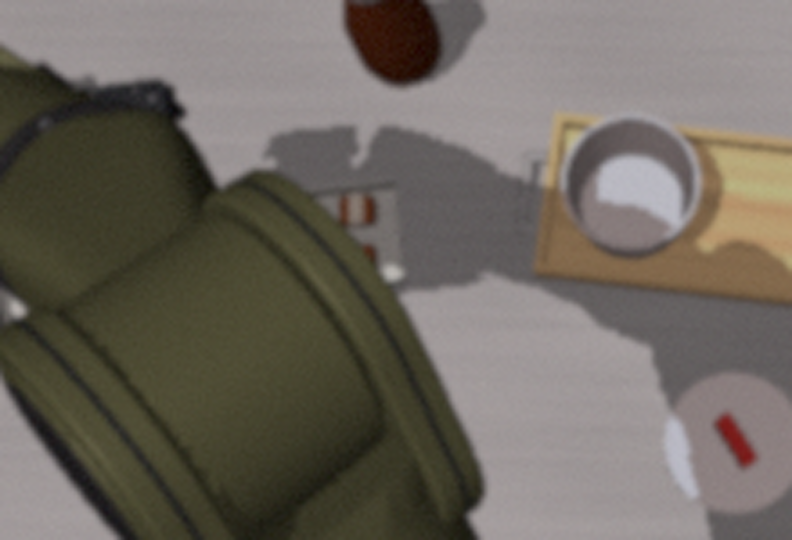

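Emit:
carry_out:
  linear:
    - [0.002,-0.007,0]
    - [0.007,-0.024,0]
    - [0.015,-0.05,0]
    - [0.024,-0.08,0]
    - [0.033,-0.11,0]
    - [0.043,-0.14,0]
    - [0.049,-0.16,0]
    - [0.0515,-0.1675,0]
  roll: [0,0,0,0,0,0,0,0]

```text
clock: 7.83
tool_pos: [0.5972, 0.2063, 0.1641]
eef_rot: [0.654, 0.756, 0.001, 0.003]
contact_force: [1.2, -0.6, -1.8]
opening: 0.83
```

Emit:
carry_out:
  linear:
    - [0,0,-0.004]
    - [0,0,-0.01]
    - [0,0,-0.016]
    - [0,0,-0.022]
    - [0,0,-0.024]
    - [0,0,-0.024]
  roll: [0,0,0,0,0,0]

```text
clock: 8.33
tool_pos: [0.5962, 0.2077, 0.139]
eef_rot: [0.653, 0.757, 0.0, 0.002]
contact_force: [0.2, -0.6, -2.2]
opening: 0.837
```

```bash
python3 - <<'E'
from h import *
s=snapshot("scene");save(s,"over1",(230,100,430,250),4);print(st())
E
```

```text
{'clock': 8.383, 'tool_pos': [0.597, 0.207, 0.14], 'eef_rot': [0.654, 0.757, 0.001, 0.002], 'contact_force': [0.813, 0.344, -2.294], 'opening': 0.83}
```

View pics/over1.png

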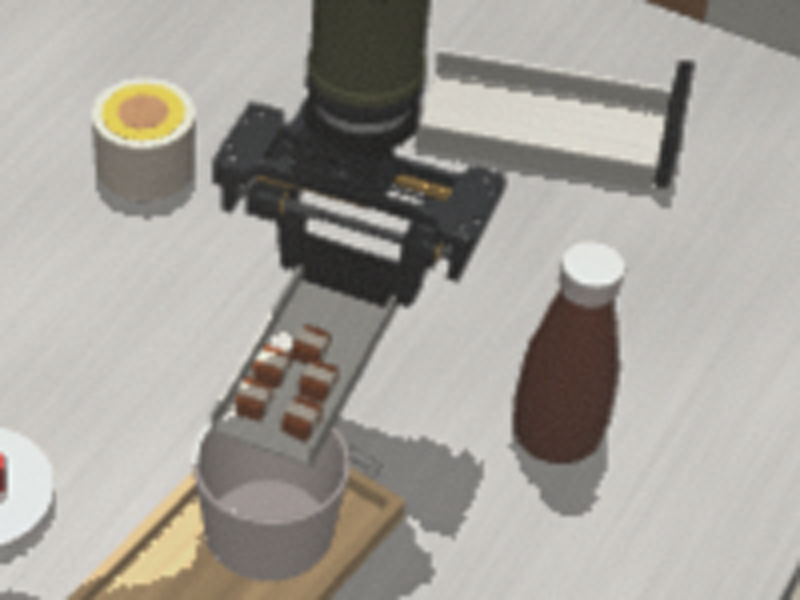

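Emit:
carry_out:
  linear:
    - [0,0,0]
    - [0,0,0]
    - [0,0,0]
    - [0,0,0]
  roll: [0,0,0,0]
  grip_force: 6

```text
clock: 8.72
tool_pos: [0.5968, 0.2078, 0.14]
eef_rot: [0.654, 0.757, 0.001, 0.003]
contact_force: [0.6, -0.3, -0.8]
opening: 0.841
```

```bash
python3 - <<'E'
from h import *
s=snapshot("scene");save(s,"over2",(230,100,430,250),4);print(st())
E
```

```text
{'clock': 8.767, 'tool_pos': [0.597, 0.208, 0.14], 'eef_rot': [0.654, 0.757, 0.001, 0.003], 'contact_force': [-0.279, 0.638, -0.777], 'opening': 0.837}
```

View pics/over2.png

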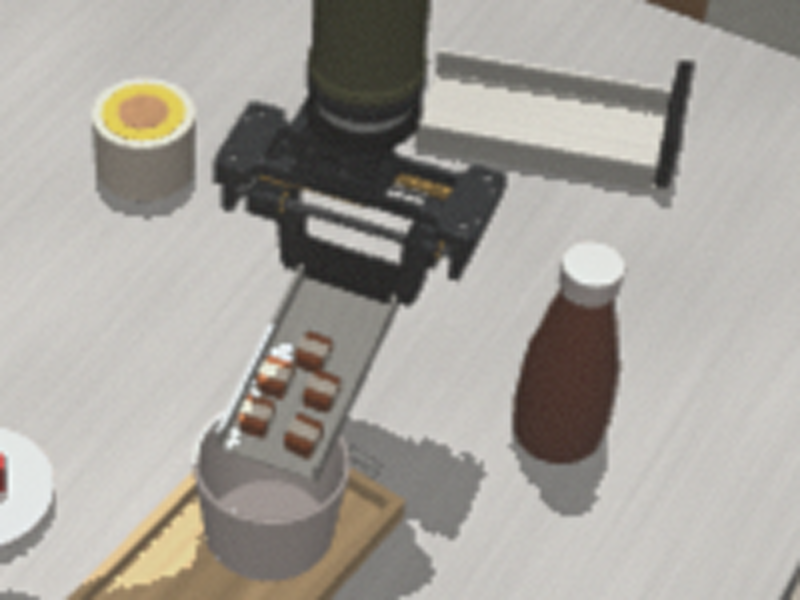

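Tray pivoted onto the tub rim as planned, with all five caramels still on it. Now raising the back so it tilts to about 55°.

Emit:
carry_out:
  linear:
    - [0.0,-0.004,0.006]
    - [0.001,-0.008,0.013]
    - [0.001,-0.012,0.019]
    - [0.002,-0.016,0.025]
    - [0.003,-0.02,0.0315]
    - [0.004,-0.026,0.037]
    - [0.006,-0.034,0.043]
    - [0.007,-0.041,0.048]
  roll: [0,0,0,0,0,0,0,0]

```text
clock: 9.43
tool_pos: [0.6042, 0.1657, 0.1887]
eef_rot: [0.654, 0.757, 0.001, 0.003]
contact_force: [-0.7, 0.2, -1.2]
opening: 0.831
```

```bash
python3 - <<'E'
from h import *
s=snapshot("scene");save(s,"over3",(230,100,430,250),4);print(st())
E
```

```text
{'clock': 9.483, 'tool_pos': [0.605, 0.164, 0.189], 'eef_rot': [0.655, 0.756, 0.001, 0.004], 'contact_force': [0.575, -1.302, -1.022], 'opening': 0.839}
```

View pics/over3.png

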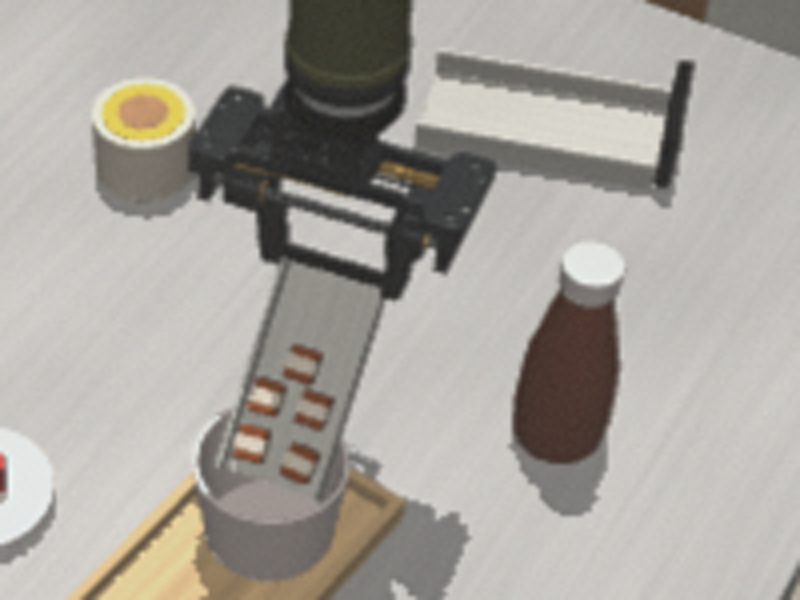

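Emit:
carry_out:
  linear:
    - [0.001,-0.006,0.005]
    - [0.001,-0.012,0.008]
    - [0.002,-0.018,0.011]
    - [0.003,-0.024,0.014]
    - [0.003,-0.028,0.016]
    - [0.003,-0.028,0.016]
    - [0.003,-0.028,0.016]
  roll: [0,0,0,0,0,0,0]

```text
clock: 10.07
tool_pos: [0.6081, 0.1354, 0.2054]
eef_rot: [0.655, 0.756, 0.001, 0.004]
contact_force: [-0.2, 0.9, -1.6]
opening: 0.839
```

```bash
python3 - <<'E'
from h import *
s=snapshot("scene");save(s,"over4",(230,100,430,250),4);print(st())
E
```

```text
{'clock': 10.117, 'tool_pos': [0.608, 0.136, 0.205], 'eef_rot': [0.655, 0.756, 0.001, 0.004], 'contact_force': [-0.574, -0.048, -1.255], 'opening': 0.843}
```

View pics/over4.png

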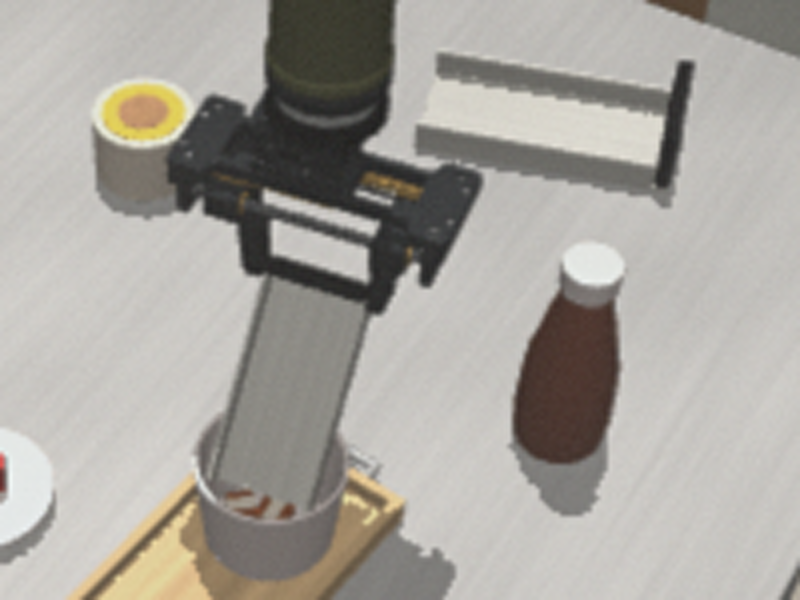

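The tray is empty and the caramels have slid into the tub (crop ~(260,505)). Lifting the tray out along its own slope.

Emit:
carry_out:
  linear:
    - [0,0,0]
    - [0,0,0]
    - [0,0.003,0.006]
    - [-0.001,0.009,0.016]
    - [-0.002,0.017,0.03]
    - [-0.004,0.025,0.045]
    - [-0.005,0.035,0.06]
    - [-0.006,0.04,0.07]
  roll: [0,0,0,0,0,0,0,0]
  grip_force: 25

```text
clock: 10.78
tool_pos: [0.602, 0.1789, 0.278]
eef_rot: [0.654, 0.757, 0.003, 0.004]
contact_force: [0.2, -0.0, -0.2]
opening: 0.83
```

Emit:
carry_out:
  linear:
    - [-0.004,0.025,0]
    - [-0.008,0.055,0]
    - [-0.012,0.09,0]
    - [-0.015,0.12,0]
    - [-0.018,0.14,0]
    - [-0.018,0.14,0]
    - [-0.018,0.14,0]
  roll: [0,0,0,0,0,0,0]

```text
clock: 11.37
tool_pos: [0.5829, 0.3211, 0.2785]
eef_rot: [0.652, 0.758, 0.004, 0.003]
contact_force: [0.3, -0.5, -2.3]
opening: 0.836
```

```bash
python3 - <<'E'
from h import *
s=snapshot("scene");save(s,"out1",(230,60,430,260),3);p=snapshot("top");save(p,"out1t",(140,100,360,290),3);print(st())
E
```

```text
{'clock': 11.467, 'tool_pos': [0.584, 0.318, 0.278], 'eef_rot': [0.654, 0.756, 0.003, 0.004], 'contact_force': [0.962, -0.071, -1.464], 'opening': 0.84}
```

View pics/out1.png

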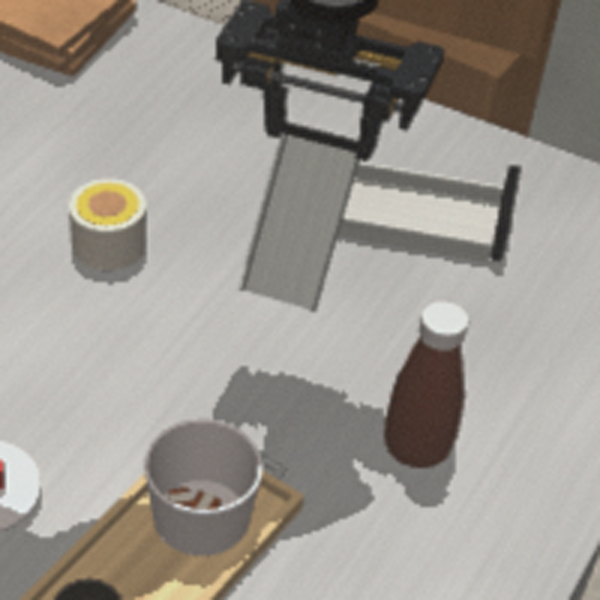

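View pics/out1t.png

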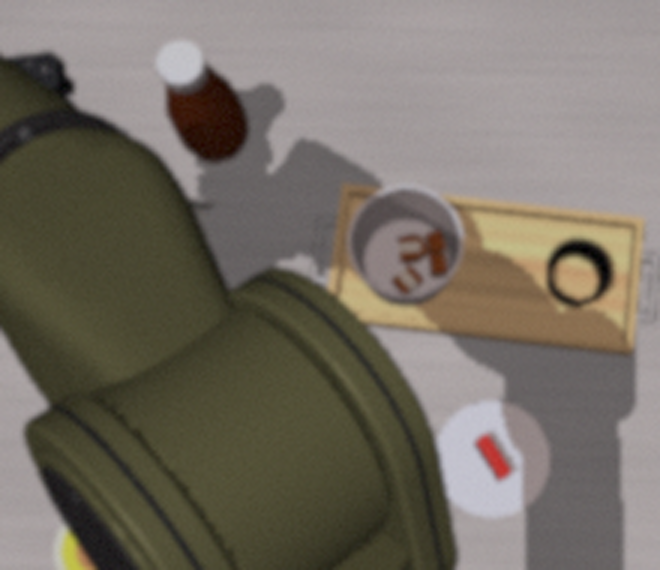

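Emit:
carry_out:
  linear:
    - [-0.007,-0.007,-0.02]
    - [-0.014,-0.014,-0.05]
    - [-0.021,-0.022,-0.08]
    - [-0.027,-0.029,-0.105]
    - [-0.027,-0.029,-0.118]
    - [-0.027,-0.029,-0.118]
    - [-0.027,-0.029,-0.118]
  roll: [0,0,0,0,0,0,0]

```text
clock: 12.05
tool_pos: [0.5585, 0.2887, 0.1607]
eef_rot: [0.655, 0.756, 0.003, 0.004]
contact_force: [0.8, 1.4, -0.3]
opening: 0.835
```

```bash
python3 - <<'E'
from h import *
s=snapshot("scene");save(s,"pl1",(230,60,430,260),3);print(st())
E
```

```text
{'clock': 12.1, 'tool_pos': [0.559, 0.29, 0.162], 'eef_rot': [0.654, 0.756, 0.004, 0.004], 'contact_force': [-0.425, -0.238, -0.707], 'opening': 0.834}
```

View pics/pl1.png

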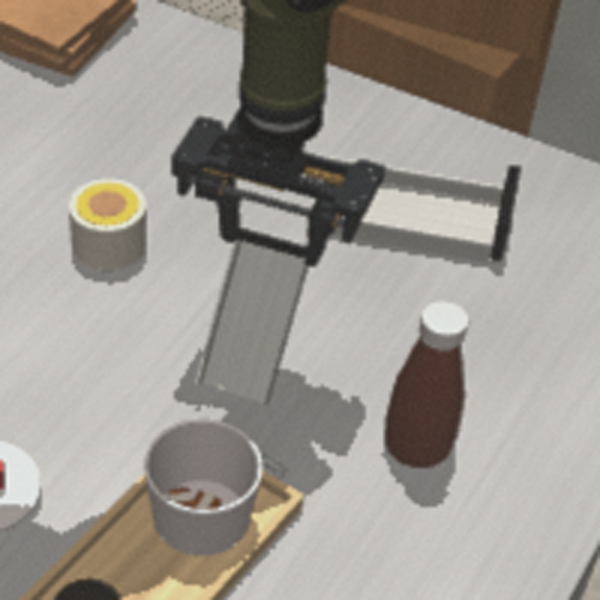

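Emit:
carry_out:
  linear:
    - [0,0,-0.01]
    - [0,0.003,-0.018]
    - [-0.002,0.013,-0.025]
    - [-0.003,0.024,-0.032]
    - [-0.005,0.035,-0.04]
    - [-0.007,0.045,-0.05]
    - [-0.008,0.055,-0.06]
    - [-0.01,0.063,-0.069]
  roll: [0,0,0,0,0,0,0,0]
  grip_force: 6

```text
clock: 12.77
tool_pos: [0.5482, 0.3544, 0.0912]
eef_rot: [0.654, 0.756, 0.004, 0.004]
contact_force: [0.4, 0.8, -1.4]
opening: 0.844
```

```bash
python3 - <<'E'
from h import *
s=snapshot("scene");save(s,"pl2",(230,60,430,260),3);print(st())
E
```

```text
{'clock': 12.817, 'tool_pos': [0.546, 0.356, 0.09], 'eef_rot': [0.653, 0.757, 0.004, 0.003], 'contact_force': [0.171, 1.373, -2.341], 'opening': 0.836}
```

View pics/pl2.png

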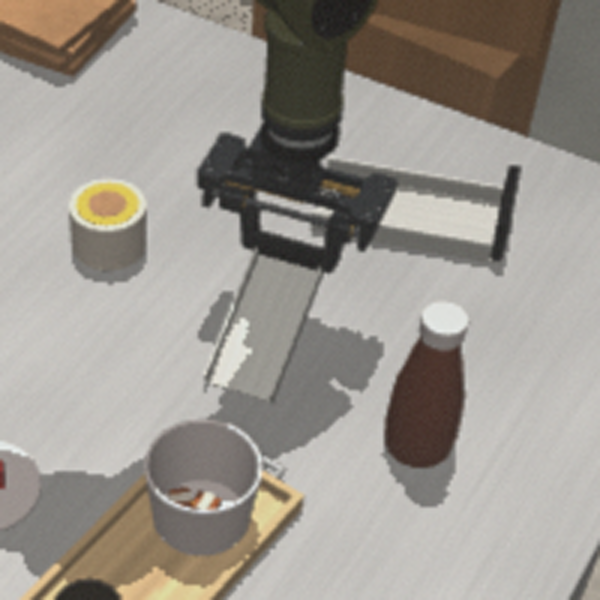

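Pivoting flat as intended. Lowering the rest of the way.

Emit:
carry_out:
  linear:
    - [-0.001,0.006,-0.01]
    - [-0.001,0.011,-0.02]
    - [-0.002,0.016,-0.03]
    - [-0.002,0.02,-0.038]
    - [-0.003,0.023,-0.046]
    - [-0.003,0.025,-0.053]
    - [-0.003,0.025,-0.057]
    - [-0.003,0.025,-0.059]
  roll: [0,0,0,0,0,0,0,0]

```text
clock: 13.48
tool_pos: [0.5432, 0.3816, 0.0311]
eef_rot: [0.653, 0.757, 0.004, 0.003]
contact_force: [-2.9, -1.6, 10.7]
opening: 0.839
```

```bash
python3 - <<'E'
from h import *
s=snapshot("scene");save(s,"pl3",(230,60,430,260),3);print(st())
E
```

```text
{'clock': 13.533, 'tool_pos': [0.543, 0.382, 0.031], 'eef_rot': [0.653, 0.757, 0.004, 0.003], 'contact_force': [0.146, 0.427, 1.352], 'opening': 0.833}
```

View pics/pl3.png

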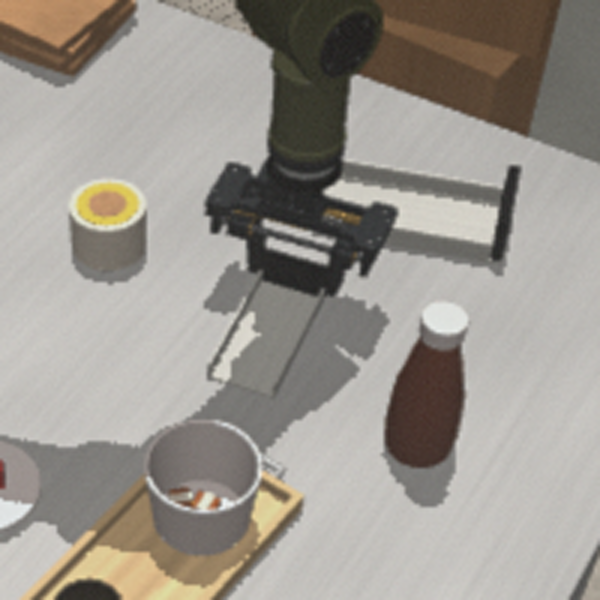

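Emit:
carry_out:
  linear:
    - [0,0,0]
    - [0,0,0]
    - [0,0,0]
    - [0,0,0.02]
    - [0,0,0.05]
    - [0,0,0.09]
    - [0,0,0.13]
    - [0,0,0.17]
  roll: [0,0,0,0,0,0,0,0]
  gripper: 1.0

```text
clock: 14.2
tool_pos: [0.5431, 0.3812, 0.2026]
eef_rot: [0.653, 0.757, 0.004, 0.003]
contact_force: [1.4, 0.5, -0.4]
opening: 1.004
```

Emit:
carry_out:
  linear:
    - [0,-0.04,0.02]
    - [0,-0.08,0.05]
    - [0,-0.12,0.05]
    - [0,-0.16,0.05]
    - [0,-0.2,0.05]
    - [-0.01,-0.24,0.05]
    - [-0.03,-0.27,0.05]
    - [-0.06,-0.29,0.05]
  roll: [-0.1,-0.2,-0.3,-0.4,-0.5,-0.6,-0.7,-0.8]

```text
clock: 14.87
tool_pos: [0.4841, 0.0857, 0.2525]
eef_rot: [0.899, 0.437, 0.003, 0.005]
contact_force: [-0.4, -0.0, -0.9]
opening: 0.997
```

```bash
python3 - <<'E'
from h import *
s=snapshot("scene");save(s,"a1");p=snapshot("top");print(st())
W=cloud(s).reshape(-1,3)
u=np.array([-.15,.989]);g=np.array([.543,.382]);d=W[:,:2]-g;a=-d@u;b=d@np.array([.989,.15])
m=(abs(b)<.03)&(a>.01)&(a<.15)
P=W[m&(W[:,2]<.02)];n=np.linalg.lstsq(np.c_[P[:,:2],np.ones(len(P))],P[:,2],rcond=None)[0];print("tray floor",len(P),n[:2],P[:,2].mean())
m=(W[:,2]>.035)&(W[:,2]<.06)&(abs(a)<.03)&(abs(b)<.06);print("wall",cv2.minAreaRect((W[m][:,:2]*1000).astype(np.float32)),np.percentile(W[m][:,2],95))
print([(d["pixel"],d["confidence"]) for d in tip_of(s,"caramel0_mid")])
E
```

```text
{'clock': 14.967, 'tool_pos': [0.477, 0.085, 0.252], 'eef_rot': [0.898, 0.44, -0.003, 0.005], 'contact_force': [-0.087, 0.267, 0.128], 'opening': 1.001}
tray floor 619 [0.00890587 0.00788588] 0.002885131415478412
wall ((545.9111938476562, 378.1924133300781), (74.40957641601562, 18.340633392333984), 4.189287185668945) 0.04772855109660301
[]
```

View pics/a1.png

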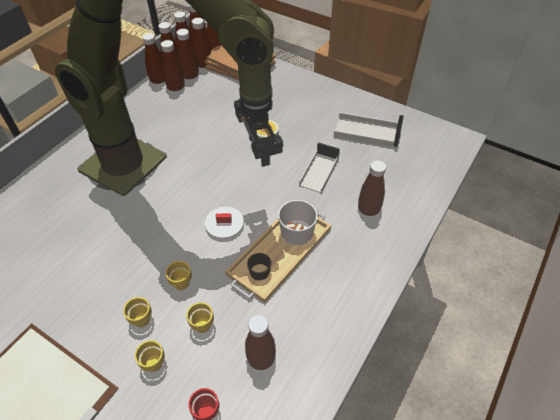

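```bash
cat >> h.py <<'E'
def lid(c,box):
    W=cloud(c)[box[1]:box[3],box[0]:box[2]].reshape(-1,3)
    q=W[(W[:,2]>.035)&(W[:,2]<.06)]
    f=W[(W[:,2]>.010)&(W[:,2]<.022)]
    return len(q),cv2.minAreaRect((q[:,:2]*1000).astype(np.float32)),q[:,:2].mean(0),cv2.minEnclosingCircle((f[:,:2]*1000).astype(np.float32)) if len(f)>10 else None
def cups(c,z0=.058,z1=.072):
    W=cloud(c); im=cv2.cvtColor(c["img"],cv2.COLOR_RGB2HSV)
    y=(im[...,0]>20)&(im[...,0]<36)&(im[...,1]>130)&(W[...,2]>z0)&(W[...,2]<z1)
    n,l=cv2.connectedComponents(cv2.dilate(y.astype(np.uint8),np.ones((5,5))))
    o=[]
    for i in range(1,n):
        P=W[(l==i)&(W[...,2]>z0)&(W[...,2]<z1)]
        if len(P)<25: continue
        A=np.c_[2*P[:,:2],np.ones(len(P))];r=np.linalg.lstsq(A,(P[:,:2]**2).sum(1),rcond=None)[0]
        o.append((len(P),np.round([r[0],r[1],np.sqrt(r[2]+r[0]**2+r[1]**2),P[:,2].mean()],4).tolist()))
    return o
E
python3 - <<'E'
from h import *
s=snapshot("scene");p=snapshot("top")
print(lid(s,(195,195,250,245)));print(lid(p,(280,225,330,278)))
print(cups(s));print(cups(p))
E
```

```text
(98, ((429.5457763671875, -24.059494018554688), (42.32271957397461, 18.840349197387695), 33.31627655029297), array([ 0.43033626, -0.02593593]), ((427.18585205078125, -25.433897018432617), 58.28455352783203))
(0, ((0.0, 0.0), (0.0, 0.0), 0.0), array([nan, nan]), None)
[(61, [0.3514, 0.3459, 0.0184, 0.061]), (52, [0.3379, 0.3055, 0.013, 0.0605]), (151, [0.4499, -0.2437, 0.0297, 0.0628]), (161, [0.4322, -0.379, 0.0299, 0.0628]), (170, [0.5709, -0.3085, 0.0299, 0.063]), (193, [0.5335, -0.4475, 0.0299, 0.0628])]
[(125, [0.5677, -0.3068, 0.0298, 0.0638]), (132, [0.5304, -0.446, 0.0296, 0.0637]), (120, [0.4468, -0.2422, 0.0298, 0.064]), (135, [0.4293, -0.3776, 0.0298, 0.0636]), (489, [0.3373, 0.3306, 0.0279, 0.0608])]h.py:23: RuntimeWarning: Mean of empty slice.
  return len(q),cv2.minAreaRect((q[:,:2]*1000).astype(np.float32)),q[:,:2].mean(0),cv2.minEnclosingCircle((f[:,:2]*1000).astype(np.float32)) if len(f)>10 else None
  ret = um.true_divide(
```

Emit:
carry_out:
  linear:
    - [-0.01,-0.03,-0.02]
    - [-0.03,-0.06,-0.05]
    - [-0.04,-0.09,-0.08]
    - [-0.049,-0.11,-0.11]
    - [-0.049,-0.11,-0.13]
    - [-0.049,-0.11,-0.14]
    - [-0.049,-0.11,-0.14]
  roll: [-0.07,-0.14,-0.21,-0.28,-0.339,-0.339,-0.339]
  gripper: 0.5

```text
clock: 15.7
tool_pos: [0.436, -0.017, 0.1108]
eef_rot: [0.958, 0.287, 0.002, 0.004]
contact_force: [-0.7, 1.2, 0.2]
opening: 0.506
```

```bash
python3 - <<'E'
from h import *
s=snapshot("scene");save(s,"l1",(170,130,300,260),4.5);print(st())
print(lid(s,(195,195,250,245)))
E
```

```text
{'clock': 15.75, 'tool_pos': [0.436, -0.017, 0.112], 'eef_rot': [0.958, 0.287, 0.003, 0.004], 'contact_force': [0.41, 0.22, 0.112], 'opening': 0.503}
(80, ((430.7127685546875, -25.87836456298828), (42.54740905761719, 13.876724243164062), 38.43410873413086), array([ 0.43136785, -0.02689381]), ((428.503662109375, -26.517541885375977), 57.45009994506836))
```

View pics/l1.png

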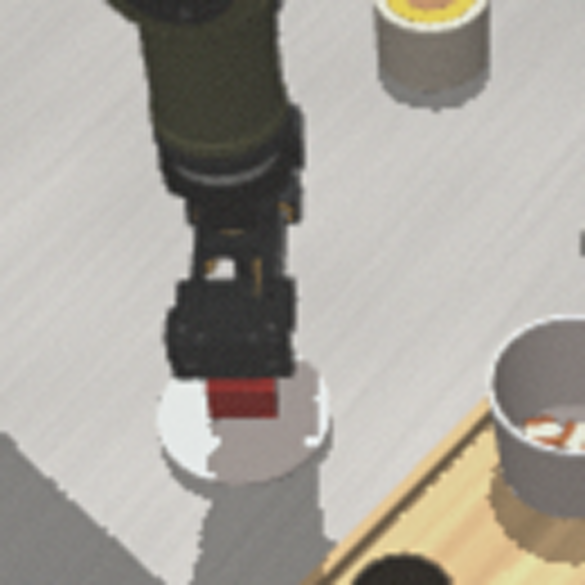

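Emit:
carry_out:
  linear:
    - [-0.004,-0.004,-0.01]
    - [-0.008,-0.008,-0.02]
    - [-0.008,-0.008,-0.03]
    - [-0.008,-0.008,-0.04]
    - [-0.008,-0.008,-0.04]
  roll: [0,0,0,0,0]

```text
clock: 16.17
tool_pos: [0.4321, -0.024, 0.0759]
eef_rot: [0.958, 0.288, 0.003, 0.004]
contact_force: [0.3, -0.3, -0.1]
opening: 0.498
```

Emit:
carry_out:
  linear:
    - [-0.002,-0.001,-0.012]
    - [-0.004,-0.001,-0.024]
    - [-0.004,-0.001,-0.033]
    - [-0.004,-0.001,-0.036]
    - [-0.004,-0.001,-0.036]
  roll: [0,0,0,0,0]

```text
clock: 16.58
tool_pos: [0.4314, -0.0245, 0.0404]
eef_rot: [0.957, 0.291, 0.007, 0.005]
contact_force: [-1.9, -0.9, -1.0]
opening: 0.496
```

Emit:
carry_out:
  linear:
    - [0,0,0]
    - [0,0,0]
    - [0,0,0]
    - [0,0,0]
    - [0,0,0]
    - [0,0,0]
  roll: [0,0,0,0,0,0]
  gripper: 0.0
  grip_force: 30

```text
clock: 17.08
tool_pos: [0.4317, -0.0241, 0.041]
eef_rot: [0.957, 0.291, 0.007, 0.006]
contact_force: [0.2, -0.9, 4.1]
opening: 0.155
```

Emit:
carry_out:
  linear:
    - [0,0,0.01]
    - [0,0,0.03]
    - [0,0,0.06]
    - [0,0,0.1]
    - [0.02,0.005,0.13]
    - [0.05,0.015,0.15]
    - [0.08,0.03,0.15]
    - [0.11,0.045,0.15]
  roll: [0,0,0,0,0,0,0,0]

```text
clock: 17.75
tool_pos: [0.5434, 0.0208, 0.1928]
eef_rot: [0.957, 0.29, 0.008, 0.007]
contact_force: [0.6, 0.5, -1.6]
opening: 0.153
```

Emit:
carry_out:
  linear:
    - [0.02,0.01,0]
    - [0.045,0.02,0]
    - [0.065,0.035,0]
    - [0.074,0.039,0]
    - [0.074,0.039,0]
    - [0.074,0.039,0]
  roll: [0,0,0,0,0,0]

```text
clock: 18.25
tool_pos: [0.6166, 0.06, 0.1923]
eef_rot: [0.957, 0.29, 0.007, 0.007]
contact_force: [-0.0, -0.5, -1.1]
opening: 0.151
```

```bash
python3 - <<'E'
from h import *
s=snapshot("scene");save(s,"l2",(220,100,380,260),4);p=snapshot("top");save(p,"l2t",(220,120,340,240),5)
print(st())
for c,n in((s,'s'),(p,'t')):
  W=cloud(c);im=cv2.cvtColor(c["img"],cv2.COLOR_RGB2HSV);r=W.reshape(-1,3)
  m=(np.hypot(r[:,0]-.6197,r[:,1]-.0603)<.08)
  for z0,z1 in((.150,.185),(.08,.096)):
    q=r[m&(r[:,2]>z0)&(r[:,2]<z1)]
    print(n,z0,len(q),np.round(np.percentile(q,[1,50,99],axis=0),4).tolist() if len(q) else '')
E
```

```text
{'clock': 18.35, 'tool_pos': [0.616, 0.059, 0.192], 'eef_rot': [0.957, 0.29, 0.007, 0.007], 'contact_force': [-0.405, 0.108, -1.47], 'opening': 0.155}
s 0.15 496 [[0.5611, 0.0028, 0.1627], [0.6185, 0.0302, 0.1675], [0.6692, 0.0908, 0.172]]
s 0.08 148 [[0.5721, 0.0074, 0.0802], [0.6475, 0.0298, 0.0865], [0.6752, 0.1062, 0.0913]]
t 0.15 592 [[0.5584, 0.002, 0.1645], [0.5848, 0.042, 0.1684], [0.622, 0.1116, 0.1739]]
t 0.08 52 [[0.5662, 0.0243, 0.0802], [0.5728, 0.0653, 0.088], [0.5933, 0.1057, 0.0921]]
```

View pics/l2.png

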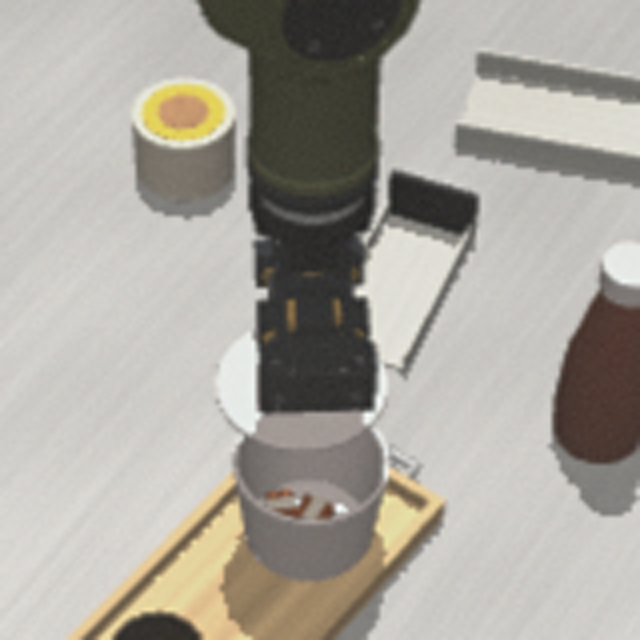

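View pics/l2t.png

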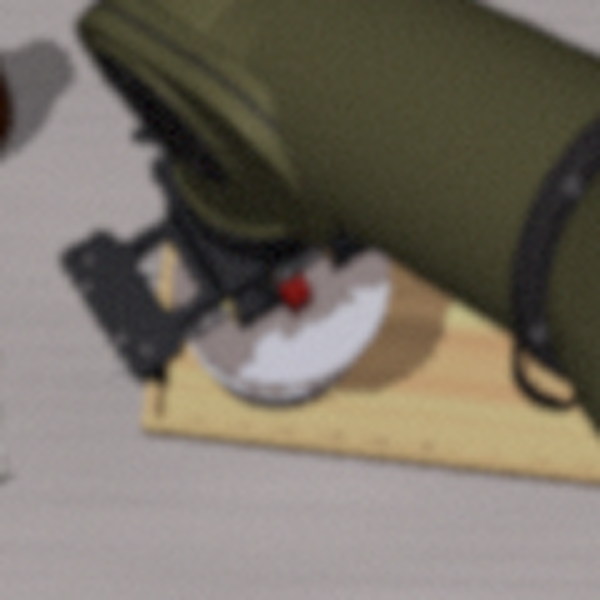

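```bash
cat >> h.py <<'E'
from scipy.optimize import least_squares
def rimfit(c,c0,zt,R,dz=.006,rad=.08):
    """outer-edge pixels of a level disc/ring at height zt; fixed radius fit"""
    W=cloud(c);z=W[...,2]
    m=(abs(z-zt)<dz)&(np.hypot(W[...,0]-c0[0],W[...,1]-c0[1])<rad)
    low=(z<zt-.02)
    ed=m&(cv2.dilate(low.astype(np.uint8),np.ones((3,3)))>0)
    v,u=np.nonzero(ed)
    P=np.array([atz(c,(a,b),zt)[:2] for a,b in zip(u,v)])
    f=lambda t:np.hypot(P[:,0]-t[0],P[:,1]-t[1])-(R-.0008)
    r=least_squares(f,c0,loss="soft_l1",f_scale=.001)
    return len(P),np.round(r.x,4),round(float(np.sqrt(np.mean(np.sort(abs(r.fun))[:int(.8*len(P))]**2))),4)
E
python3 - <<'E'
from h import *
s=snapshot("scene");p=snapshot("top")
for c,n in((s,'s'),(p,'t')):
    print(n,"lid",rimfit(c,(.617,.06),.168,.056),rimfit(c,(.617,.06),.168,.056,.004,.065))
print(st())
W=cloud(s).reshape(-1,3)
q=W[(abs(W[:,2]-.088)<.004)&(np.hypot(W[:,0]-.62,W[:,1]-.06)<.058)&(np.hypot(W[:,0]-.62,W[:,1]-.06)>.046)]
r=least_squares(lambda t:np.hypot(q[:,0]-t[0],q[:,1]-t[1])-.052,(.62,.06),loss="soft_l1",f_scale=.002);print("tub s",len(q),r.x)
E
```

```text
s lid (104, array([0.6149, 0.0556]), 0.0009) (97, array([0.6149, 0.0557]), 0.0009)
t lid (83, array([0.6134, 0.0566]), 0.0007) (78, array([0.6135, 0.0566]), 0.0007)
{'clock': 18.45, 'tool_pos': [0.616, 0.059, 0.193], 'eef_rot': [0.957, 0.29, 0.007, 0.007], 'contact_force': [0.254, -0.393, -0.252], 'opening': 0.158}
tub s 109 [0.62222711 0.05949663]
```

Emit:
carry_out:
  linear:
    - [0.003,0.002,-0.01]
    - [0.007,0.004,-0.02]
    - [0.007,0.004,-0.03]
    - [0.007,0.004,-0.04]
    - [0.007,0.004,-0.045]
    - [0.007,0.004,-0.045]
    - [0.007,0.004,-0.045]
  roll: [0,0,0,0,0,0,0]

```text
clock: 19.03
tool_pos: [0.6231, 0.0628, 0.1472]
eef_rot: [0.957, 0.29, 0.007, 0.007]
contact_force: [0.7, 0.3, -1.0]
opening: 0.159
```

```bash
python3 - <<'E'
from h import *
s=snapshot("scene");p=snapshot("top");x=st();print(x)
zt=x["tool_pos"][2]-.024
for c,n in((s,'s'),(p,'t')):
    print(n,"lid",rimfit(c,(.622,.06),zt,.056,.004,.065))
E
```

```text
{'clock': 19.133, 'tool_pos': [0.624, 0.063, 0.148], 'eef_rot': [0.957, 0.29, 0.008, 0.007], 'contact_force': [-0.049, 0.715, -1.479], 'opening': 0.156}
s lid (85, array([0.6223, 0.0588]), 0.001)
t lid (80, array([0.6207, 0.0605]), 0.0008)
```

Emit:
carry_out:
  linear:
    - [-0.001,0,-0.006]
    - [-0.001,0,-0.012]
    - [-0.001,0,-0.018]
    - [-0.001,0,-0.023]
    - [-0.001,0,-0.027]
    - [-0.001,0,-0.03]
    - [-0.001,0,-0.031]
    - [-0.001,0,-0.031]
  roll: [0,0,0,0,0,0,0,0]

```text
clock: 19.8
tool_pos: [0.6225, 0.063, 0.1173]
eef_rot: [0.957, 0.29, 0.008, 0.007]
contact_force: [-1.3, -1.3, 2.6]
opening: 0.152
```

Emit:
carry_out:
  linear:
    - [0,0,0]
    - [0,0,0]
    - [0,0,0]
    - [0,0,0.01]
    - [0,0,0.03]
    - [0,0,0.06]
    - [0,0,0.1]
    - [0,0,0.14]
  roll: [0,0,0,0,0,0,0,0]
  gripper: 0.5

```text
clock: 20.47
tool_pos: [0.6219, 0.0631, 0.259]
eef_rot: [0.957, 0.29, 0.007, 0.007]
contact_force: [0.6, -0.6, 0.2]
opening: 0.503
```

Emit:
carry_out:
  linear:
    - [-0.01,-0.04,0]
    - [-0.02,-0.08,0]
    - [-0.03,-0.12,0]
    - [-0.04,-0.16,0]
    - [-0.05,-0.2,0]
    - [-0.06,-0.23,0]
    - [-0.07,-0.26,0]
    - [-0.08,-0.28,0]
  roll: [0,0,0,0,0,0,0,0]
  gripper: 1.0

```text
clock: 21.13
tool_pos: [0.5408, -0.2208, 0.2594]
eef_rot: [0.957, 0.289, 0.007, 0.008]
contact_force: [0.0, -0.7, 0.8]
opening: 1.002
```

```bash
python3 - <<'E'
from h import *
s=snapshot("scene");save(s,"m1");p=snapshot("top");save(p,"m1t");print(st())
for c,n in((s,'s'),(p,'t')):
    print(n,"lid",rimfit(c,(.62,.06),.093,.056,.006,.065))
    W=cloud(c).reshape(-1,3);r=np.hypot(W[:,0]-.621,W[:,1]-.06);q=W[(r<.05)&(r>.027)&(W[:,2]>.07)&(W[:,2]<.11)]
    k=np.linalg.lstsq(np.c_[q[:,:2]-[.621,.06],np.ones(len(q))],q[:,2],rcond=None)[0];print("plane",len(q),k)
    print(cups(c))
E
```

```text
{'clock': 21.233, 'tool_pos': [0.54, -0.222, 0.259], 'eef_rot': [0.958, 0.287, 0.005, 0.008], 'contact_force': [-1.423, -0.6, 0.861], 'opening': 1.0}
s lid (92, array([0.622 , 0.0585]), 0.0009)
plane 557 [0.00051822 0.00268114 0.09245776]
[(249, [0.3382, 0.3287, 0.0293, 0.0609]), (152, [0.4499, -0.2436, 0.0297, 0.0626]), (169, [0.4324, -0.3791, 0.0299, 0.063]), (163, [0.5706, -0.3084, 0.0298, 0.0631]), (192, [0.5337, -0.4474, 0.0298, 0.0631])]
t lid (156, array([0.6185, 0.0606]), 0.0011)
plane 716 [0.00289289 0.0010797  0.09317052]
[(28, [0.5639, -0.3078, 0.0268, 0.0647]), (49, [0.5295, -0.445, 0.0287, 0.064]), (117, [0.4468, -0.2423, 0.0298, 0.0643]), (134, [0.4293, -0.3776, 0.0298, 0.0638]), (484, [0.3374, 0.3304, 0.028, 0.061])]
```

View pics/m1.png

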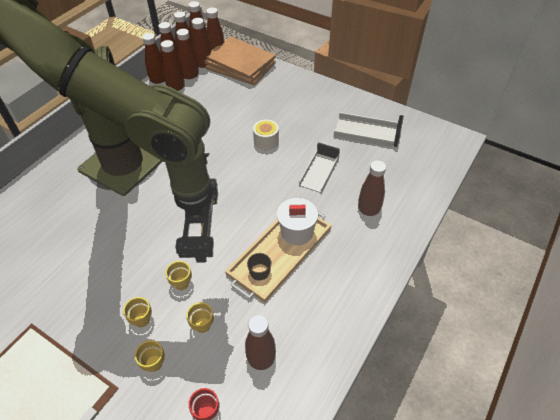

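Lid: flange top at 92.5–93 mm, level to about 3 mrad, centred within 1–2 mm in both cameras, so it is closed. Now the cups, starting with the one at scene(179,275).

```bash
python3 - <<'E'
from h import *
s=snapshot("scene");p=snapshot("top")
for c in(s,p):
    W=cloud(c).reshape(-1,3);r=np.hypot(W[:,0]-.604,W[:,1]+.104);q=W[(abs(W[:,2]-.052)<.004)&(r<.038)]
    f=least_squares(lambda t:np.hypot(q[:,0]-t[0],q[:,1]-t[1])-.030,(.604,-.104),loss="soft_l1",f_scale=.002);print("holder",len(q),f.x)
    W=cloud(c).reshape(-1,3);q=W[(W[:,2]>.165)&(W[:,2]<.19)&(W[:,0]>.5)&(np.hypot(W[:,0]-.54,W[:,1]+.222)>.13)];
    for sg in(1,-1):
        k=q[q[:,1]*sg>0]; print("cap",len(k),np.median(k,axis=0))
E
```

```text
holder 103 [ 0.60596035 -0.10525937]
cap 186 [0.75518356 0.2501648  0.17841392]
cap 322 [ 0.73958848 -0.29857865  0.17882272]
holder 94 [ 0.60310085 -0.10431103]
cap 222 [0.74960601 0.25459883 0.17988873]
cap 232 [ 0.73293901 -0.29331314  0.17977061]
```

Emit:
carry_out:
  linear:
    - [-0.025,-0.005,-0.025]
    - [-0.055,-0.015,-0.055]
    - [-0.08,-0.021,-0.085]
    - [-0.0915,-0.021,-0.11]
    - [-0.0915,-0.021,-0.13]
    - [-0.0915,-0.021,-0.15]
    - [-0.0915,-0.021,-0.16]
    - [-0.0915,-0.021,-0.16]
  roll: [0,0,0,0,0,0,0,0]

```text
clock: 22.0
tool_pos: [0.4507, -0.2355, 0.0983]
eef_rot: [0.956, 0.292, 0.007, 0.005]
contact_force: [0.2, 0.3, 0.3]
opening: 1.004
```

Emit:
carry_out:
  linear:
    - [-0.002,-0.007,0]
    - [-0.002,-0.007,0]
    - [-0.002,-0.007,0]
  roll: [0,0,0]

```text
clock: 22.25
tool_pos: [0.4494, -0.2426, 0.0992]
eef_rot: [0.957, 0.292, 0.008, 0.006]
contact_force: [-0.5, 0.4, -0.6]
opening: 0.999
```

```bash
python3 - <<'E'
from h import *
s=snapshot("scene");save(s,"c1",(120,180,260,320),4);print(st());print(cups(s))
E
```

```text
{'clock': 22.3, 'tool_pos': [0.449, -0.243, 0.099], 'eef_rot': [0.957, 0.292, 0.008, 0.006], 'contact_force': [0.113, 0.754, 0.549], 'opening': 1.003}
[(247, [0.3394, 0.3292, 0.0295, 0.0612]), (56, [0.4512, -0.243, 0.0288, 0.0629]), (170, [0.4327, -0.379, 0.03, 0.063]), (163, [0.5707, -0.3083, 0.0298, 0.0631]), (193, [0.5337, -0.4474, 0.0298, 0.0633])]
```

View pics/c1.png

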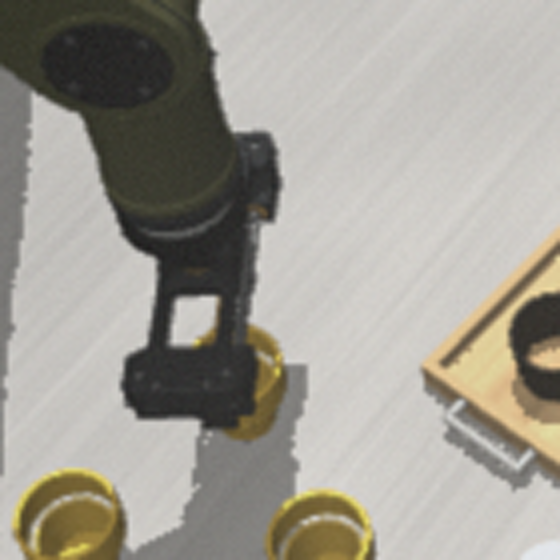

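Emit:
carry_out:
  linear:
    - [0,0,-0.012]
    - [0,0,-0.024]
    - [0,0,-0.034]
    - [0,0,-0.04]
    - [0,0,-0.04]
  roll: [0,0,0,0,0]

```text
clock: 22.72
tool_pos: [0.4492, -0.2425, 0.0588]
eef_rot: [0.956, 0.292, 0.007, 0.006]
contact_force: [-0.2, -0.5, -0.7]
opening: 0.998
```

Emit:
carry_out:
  linear:
    - [0,0,0]
    - [0,0,0]
    - [0,0,0]
    - [0,0,0]
    - [0,0,0]
  roll: [0,0,0,0,0]
  gripper: 0.5
  grip_force: 20

```text
clock: 23.13
tool_pos: [0.4494, -0.2425, 0.0593]
eef_rot: [0.957, 0.292, 0.008, 0.006]
contact_force: [-0.8, 0.9, 2.8]
opening: 0.708
```

Emit:
carry_out:
  linear:
    - [0,0,0.015]
    - [0,0,0.045]
    - [0,0,0.08]
    - [0.02,0.015,0.1]
    - [0.05,0.04,0.11]
    - [0.08,0.065,0.11]
    - [0.11,0.09,0.11]
    - [0.135,0.115,0.11]
  roll: [0,0,0,0,0,0,0,0]

```text
clock: 23.8
tool_pos: [0.5862, -0.1264, 0.1698]
eef_rot: [0.957, 0.291, 0.008, 0.006]
contact_force: [-0.4, 0.1, -0.7]
opening: 0.708
```

Emit:
carry_out:
  linear:
    - [0.01,0.01,0]
    - [0.02,0.0225,-0.01]
    - [0.02,0.0225,-0.025]
    - [0.02,0.0225,-0.035]
    - [0.02,0.0225,-0.035]
  roll: [0,0,0,0,0]

```text
clock: 24.22
tool_pos: [0.6032, -0.1059, 0.1315]
eef_rot: [0.957, 0.291, 0.005, 0.006]
contact_force: [-0.7, -2.0, -1.5]
opening: 0.709
```

```bash
python3 - <<'E'
from h import *
s=snapshot("scene");save(s,"c1b",(190,160,330,300),4);p=snapshot("top");x=st();print(x)
zt=x["tool_pos"][2]+.006
for c in(s,p): print(cups(c,zt-.006,zt+.006))
E
```

```text
{'clock': 24.317, 'tool_pos': [0.605, -0.106, 0.134], 'eef_rot': [0.957, 0.291, 0.007, 0.006], 'contact_force': [-0.628, -0.2, -0.474], 'opening': 0.71}
[]
[(32, [0.5983, -0.1082, 0.027, 0.1381])]
```

View pics/c1b.png

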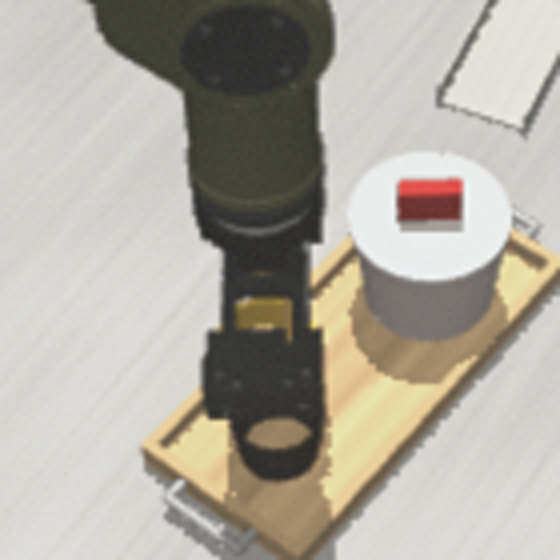

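Emit:
carry_out:
  linear:
    - [0,0.001,-0.01]
    - [0,0.001,-0.02]
    - [0,0.001,-0.03]
    - [0,0.001,-0.04]
    - [0,0.001,-0.048]
    - [0,0.001,-0.055]
    - [0,0.001,-0.06]
    - [0,0.001,-0.06]
  roll: [0,0,0,0,0,0,0,0]

```text
clock: 24.98
tool_pos: [0.6047, -0.1045, 0.0734]
eef_rot: [0.957, 0.291, 0.007, 0.006]
contact_force: [0.6, -0.5, -0.1]
opening: 0.707
```

Release and rise, then look.

Emit:
carry_out:
  linear:
    - [0,0,-0.001]
    - [0,0,-0.001]
    - [0,0,-0.001]
    - [0,0,0.01]
    - [0,0,0.04]
    - [0,0,0.08]
    - [0,0,0.12]
    - [0,0,0.14]
  roll: [0,0,0,0,0,0,0,0]
  gripper: 1.0

```text
clock: 25.65
tool_pos: [0.6066, -0.1035, 0.219]
eef_rot: [0.957, 0.291, 0.01, 0.007]
contact_force: [-0.3, 0.8, -0.1]
opening: 0.999
```

Emit:
carry_out:
  linear:
    - [-0.01,-0.04,0]
    - [-0.015,-0.08,0]
    - [-0.02,-0.12,0]
    - [-0.025,-0.155,0]
    - [-0.03,-0.185,0]
    - [-0.035,-0.203,0]
    - [-0.035,-0.203,0]
  roll: [0,0,0,0,0,0,0]

```text
clock: 26.23
tool_pos: [0.5694, -0.3131, 0.2191]
eef_rot: [0.958, 0.286, 0.009, 0.008]
contact_force: [-0.9, -1.8, 0.1]
opening: 1.001
```

```bash
python3 - <<'E'
from h import *
s=snapshot("scene");save(s,"c1c",(180,160,340,320),4);p=snapshot("top");x=st();print(x)
for c in(s,p): print(cups(c,.072,.09),cups(c))
E
```

```text
{'clock': 26.333, 'tool_pos': [0.571, -0.306, 0.22], 'eef_rot': [0.957, 0.29, 0.011, 0.006], 'contact_force': [0.658, 0.954, 0.074], 'opening': 0.995}
[(148, [0.6052, -0.1063, 0.0299, 0.0771])] [(256, [0.3391, 0.3295, 0.0297, 0.0609]), (59, [0.6031, -0.1024, 0.0251, 0.0654]), (65, [0.6051, -0.1065, 0.0306, 0.0645]), (164, [0.4323, -0.379, 0.0299, 0.063]), (142, [0.571, -0.3084, 0.0299, 0.063]), (189, [0.5336, -0.4472, 0.0298, 0.063])]
[(116, [0.6019, -0.1052, 0.0297, 0.0786])] [(27, [0.6032, -0.1058, 0.0276, 0.0642]), (49, [0.5671, -0.3065, 0.0293, 0.0637]), (128, [0.5307, -0.4463, 0.0298, 0.0636]), (134, [0.4293, -0.3773, 0.0298, 0.0642]), (506, [0.3373, 0.3304, 0.028, 0.0609])]
```

View pics/c1c.png

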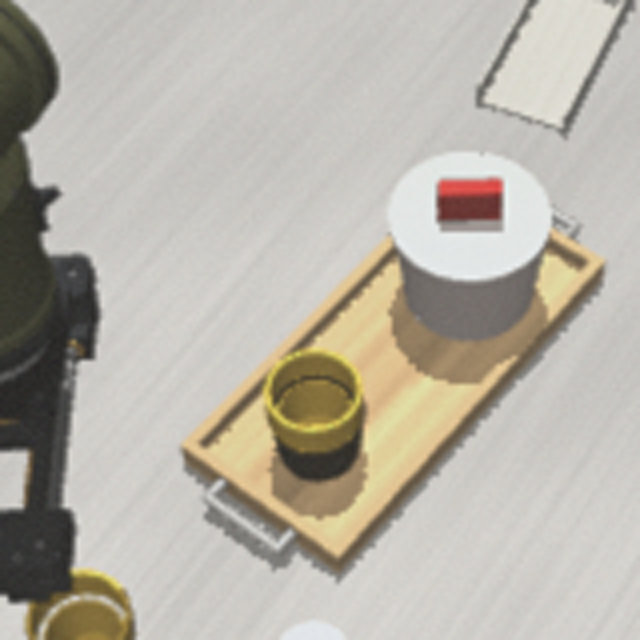

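Emit:
carry_out:
  linear:
    - [-0.002,-0.0015,-0.03]
    - [-0.002,-0.0015,-0.065]
    - [-0.002,-0.0015,-0.1]
    - [-0.002,-0.0015,-0.125]
    - [-0.002,-0.0015,-0.145]
    - [-0.002,-0.0015,-0.157]
    - [-0.002,-0.0015,-0.161]
    - [-0.002,-0.0015,-0.161]
  roll: [0,0,0,0,0,0,0,0]

```text
clock: 27.0
tool_pos: [0.5699, -0.3064, 0.0587]
eef_rot: [0.957, 0.291, 0.011, 0.006]
contact_force: [-0.1, 0.5, 0.3]
opening: 0.999
```

Emit:
carry_out:
  linear:
    - [0,0,0]
    - [0,0,0]
    - [0,0,0]
    - [0,0,0]
    - [0,0,0]
  roll: [0,0,0,0,0]
  gripper: 0.5

```text
clock: 27.42
tool_pos: [0.5706, -0.3065, 0.0599]
eef_rot: [0.957, 0.291, 0.011, 0.006]
contact_force: [-0.4, 1.0, 4.5]
opening: 0.735
```

Emit:
carry_out:
  linear:
    - [0,0,0.015]
    - [0,0,0.045]
    - [0,0,0.08]
    - [0,0,0.115]
    - [0,0.02,0.14]
    - [0.005,0.05,0.14]
    - [0.01,0.08,0.14]
    - [0.02,0.11,0.14]
  roll: [0,0,0,0,0,0,0,0]

```text
clock: 28.08
tool_pos: [0.5899, -0.1961, 0.2017]
eef_rot: [0.957, 0.29, 0.011, 0.007]
contact_force: [0.1, 0.0, -0.4]
opening: 0.733
```

Emit:
carry_out:
  linear:
    - [0.004,0.025,0]
    - [0.008,0.055,0]
    - [0.012,0.08,0]
    - [0.014,0.09,-0.01]
    - [0.014,0.09,-0.03]
    - [0.014,0.09,-0.04]
    - [0.014,0.09,-0.04]
    - [0.014,0.09,-0.04]
  roll: [0,0,0,0,0,0,0,0]

```text
clock: 28.75
tool_pos: [0.6035, -0.107, 0.1616]
eef_rot: [0.957, 0.29, 0.011, 0.007]
contact_force: [-0.3, -0.9, -0.2]
opening: 0.732
```

```bash
python3 - <<'E'
from h import *
s=snapshot("scene");save(s,"c2b",(190,140,330,280),4);p=snapshot("top");x=st();print(x)
zt=x["tool_pos"][2]+.005
for c in(s,p): print(cups(c,zt-.007,zt+.007))
E
```

```text
{'clock': 28.85, 'tool_pos': [0.604, -0.107, 0.163], 'eef_rot': [0.957, 0.29, 0.012, 0.007], 'contact_force': [0.637, -0.108, 0.51], 'opening': 0.73}
[(30, [0.5871, -0.0917, 0.0108, 0.1644])]
[(34, [0.5982, -0.1097, 0.0271, 0.1667]), (25, [0.0108, 0.0083, 0.0514, 0.1673]), (26, [0.0065, -0.0025, 0.0576, 0.1688])]
```

View pics/c2b.png

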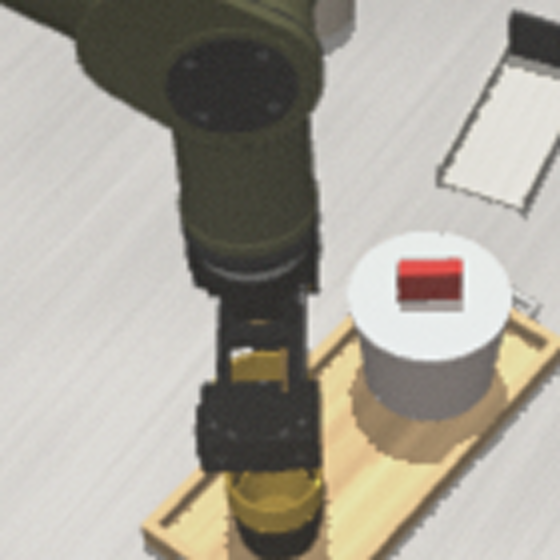

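Emit:
carry_out:
  linear:
    - [0,0.001,-0.01]
    - [0,0.001,-0.02]
    - [0,0.001,-0.03]
    - [0,0.001,-0.04]
    - [0,0.001,-0.05]
    - [0,0.001,-0.057]
    - [0,0.001,-0.062]
    - [0,0.001,-0.062]
  roll: [0,0,0,0,0,0,0,0]

```text
clock: 29.52
tool_pos: [0.6043, -0.1054, 0.1005]
eef_rot: [0.957, 0.29, 0.012, 0.007]
contact_force: [0.2, 0.0, -0.4]
opening: 0.732
```

Emit:
carry_out:
  linear:
    - [0,0,0]
    - [0,0,0]
    - [0,0,0]
    - [0,0,0.01]
    - [0,0,0.04]
    - [0,0,0.08]
    - [0,0,0.12]
    - [0,0,0.14]
  roll: [0,0,0,0,0,0,0,0]
  gripper: 1.0

```text
clock: 30.18
tool_pos: [0.6061, -0.1043, 0.246]
eef_rot: [0.957, 0.29, 0.015, 0.008]
contact_force: [1.2, 0.1, -0.5]
opening: 0.999
```

Emit:
carry_out:
  linear:
    - [-0.02,-0.03,0]
    - [-0.04,-0.06,0]
    - [-0.06,-0.09,0]
    - [-0.08,-0.12,0]
    - [-0.1,-0.15,0]
    - [-0.12,-0.18,0]
    - [-0.135,-0.21,0]
    - [-0.15,-0.24,0]
  roll: [0,0,0,0,0,0,0,0]

```text
clock: 30.85
tool_pos: [0.4549, -0.3458, 0.2469]
eef_rot: [0.957, 0.29, 0.015, 0.008]
contact_force: [1.1, 0.2, 0.7]
opening: 0.998
```

```bash
python3 - <<'E'
from h import *
s=snapshot("scene");save(s,"c2c",(60,160,340,370),2.8);p=snapshot("top");x=st();print(x)
for c in(s,p): print(cups(c,.096,.12),cups(c))
E
```

```text
{'clock': 30.95, 'tool_pos': [0.452, -0.351, 0.246], 'eef_rot': [0.958, 0.285, 0.013, 0.009], 'contact_force': [0.067, 0.003, -0.043], 'opening': 1.001}
[(184, [0.6043, -0.1082, 0.0299, 0.103])] [(255, [0.3383, 0.3295, 0.0293, 0.0608]), (63, [0.6007, -0.1013, 0.0178, 0.0661]), (66, [0.6051, -0.1064, 0.0307, 0.065]), (166, [0.4324, -0.3789, 0.0298, 0.063]), (195, [0.5337, -0.4474, 0.0298, 0.0632])]
[(132, [0.6009, -0.1063, 0.0297, 0.1043]), (34, [0.0034, 0.0028, 0.0616, 0.1092])] [(57, [0.6049, -0.107, 0.0205, 0.0651]), (106, [0.5306, -0.4458, 0.0297, 0.0637]), (41, [0.4291, -0.3774, 0.0297, 0.064]), (501, [0.3377, 0.3305, 0.028, 0.0609])]
```

View pics/c2c.png

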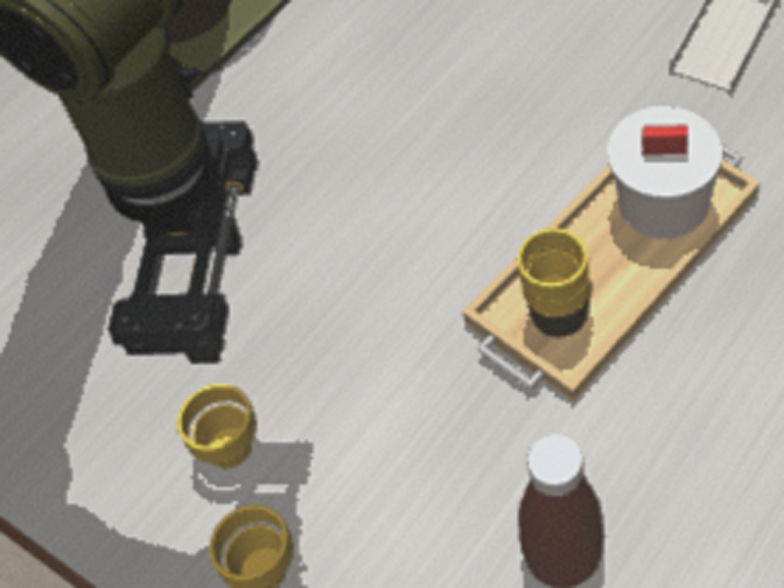

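Emit:
carry_out:
  linear:
    - [-0.015,-0.02,-0.02]
    - [-0.021,-0.027,-0.05]
    - [-0.021,-0.027,-0.08]
    - [-0.021,-0.027,-0.11]
    - [-0.021,-0.027,-0.13]
    - [-0.021,-0.027,-0.14]
    - [-0.021,-0.027,-0.14]
  roll: [0,0,0,0,0,0,0]

```text
clock: 31.53
tool_pos: [0.4304, -0.3772, 0.1042]
eef_rot: [0.958, 0.285, 0.012, 0.008]
contact_force: [-0.3, -0.1, 0.4]
opening: 1.005
```

```bash
python3 - <<'E'
from h import *
s=snapshot("scene");p=snapshot("top");print(st())
for c in(s,p): print(cups(c))
E
```

```text
{'clock': 31.633, 'tool_pos': [0.432, -0.378, 0.107], 'eef_rot': [0.958, 0.285, 0.014, 0.009], 'contact_force': [0.323, 0.144, 0.084], 'opening': 1.003}
[(246, [0.3389, 0.3283, 0.0296, 0.0611]), (65, [0.6029, -0.1036, 0.0196, 0.0654]), (64, [0.6056, -0.1075, 0.03, 0.0651]), (85, [0.4327, -0.3788, 0.0296, 0.0628]), (189, [0.5336, -0.4474, 0.0298, 0.0631])]
[(67, [0.5984, -0.1034, 0.0256, 0.0644]), (114, [0.5307, -0.4462, 0.0298, 0.0631]), (34, [0.4331, -0.3756, 0.0262, 0.0648]), (518, [0.3377, 0.3306, 0.0281, 0.0609])]
```

Emit:
carry_out:
  linear:
    - [-0.001,0,-0.012]
    - [-0.001,0,-0.025]
    - [-0.001,0,-0.037]
    - [-0.001,0,-0.045]
    - [-0.001,0,-0.048]
    - [-0.001,0,-0.048]
  roll: [0,0,0,0,0,0]

```text
clock: 32.13
tool_pos: [0.4308, -0.3777, 0.058]
eef_rot: [0.958, 0.285, 0.013, 0.009]
contact_force: [-1.1, 0.3, 0.0]
opening: 0.998
```

Emit:
carry_out:
  linear:
    - [0,0,0]
    - [0,0,0]
    - [0,0,0]
    - [0,0,0]
    - [0,0,0]
  roll: [0,0,0,0,0]
  gripper: 0.5

```text
clock: 32.55
tool_pos: [0.431, -0.3778, 0.0584]
eef_rot: [0.958, 0.285, 0.014, 0.009]
contact_force: [-0.5, 0.7, 1.7]
opening: 0.721
```

Emit:
carry_out:
  linear:
    - [0,0,0.015]
    - [0,0,0.045]
    - [0,0,0.08]
    - [0,0,0.115]
    - [0.02,0.02,0.15]
    - [0.04,0.05,0.16]
    - [0.06,0.08,0.16]
    - [0.08,0.11,0.16]
  roll: [0,0,0,0,0,0,0,0]

```text
clock: 33.22
tool_pos: [0.5122, -0.267, 0.2199]
eef_rot: [0.958, 0.285, 0.015, 0.01]
contact_force: [0.8, 0.1, -1.2]
opening: 0.724
```

```bash
python3 - <<'E'
from h import *
s=snapshot("scene");save(s,"c3a",(60,130,340,340),2.8);p=snapshot("top");print(st())
for c in(s,p): print(cups(c,.094,.112))
E
```

```text
{'clock': 33.317, 'tool_pos': [0.515, -0.26, 0.22], 'eef_rot': [0.957, 0.29, 0.017, 0.008], 'contact_force': [0.278, -0.022, -0.878], 'opening': 0.721}
[(201, [0.6043, -0.1082, 0.0298, 0.1024])]
[(140, [0.6008, -0.1063, 0.0298, 0.1037])]
```

View pics/c3a.png

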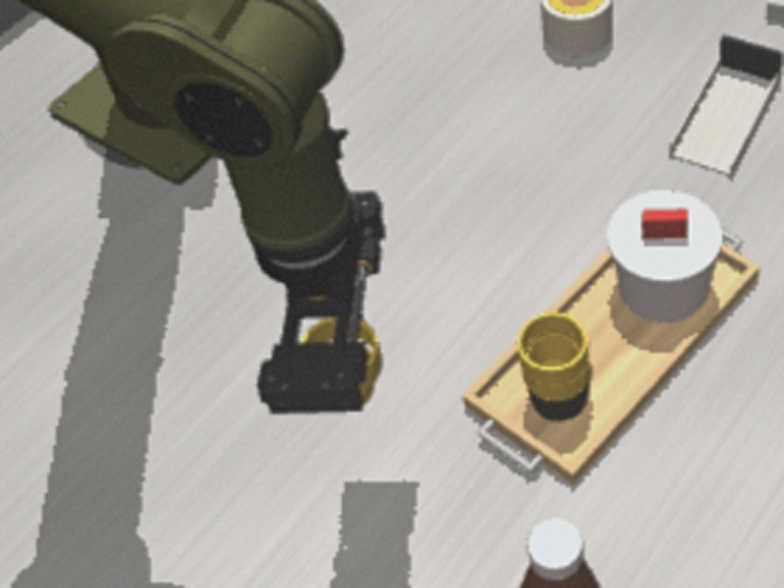

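Emit:
carry_out:
  linear:
    - [0.015,0.03,0]
    - [0.035,0.06,0]
    - [0.053,0.095,0]
    - [0.07,0.125,0]
    - [0.083,0.145,-0.005]
    - [0.088,0.154,-0.015]
    - [0.088,0.154,-0.025]
    - [0.088,0.154,-0.025]
  roll: [0,0,0,0,0,0,0,0]

```text
clock: 33.98
tool_pos: [0.6009, -0.1082, 0.1921]
eef_rot: [0.957, 0.29, 0.014, 0.008]
contact_force: [-1.2, -0.7, -0.5]
opening: 0.722
```

```bash
python3 - <<'E'
from h import *
s=snapshot("scene");save(s,"c3b",(190,120,330,260),4);print(st())
E
```

```text
{'clock': 34.033, 'tool_pos': [0.601, -0.109, 0.193], 'eef_rot': [0.957, 0.289, 0.014, 0.009], 'contact_force': [-0.616, -0.01, -0.901], 'opening': 0.722}
```

View pics/c3b.png

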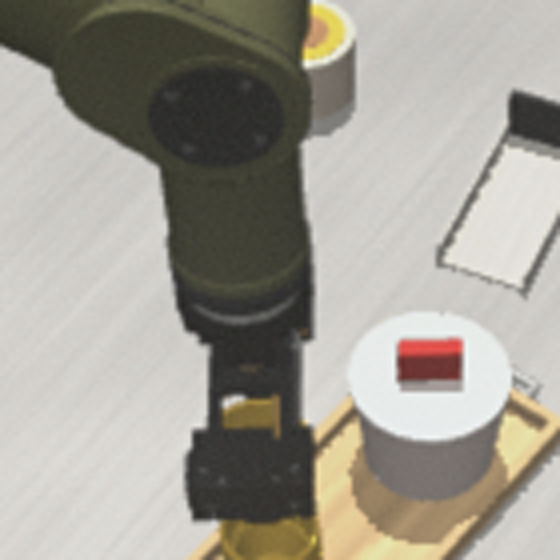

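Emit:
carry_out:
  linear:
    - [0.002,0.003,-0.01]
    - [0.002,0.003,-0.02]
    - [0.002,0.003,-0.03]
    - [0.002,0.003,-0.04]
    - [0.002,0.003,-0.05]
    - [0.002,0.003,-0.059]
    - [0.002,0.003,-0.066]
    - [0.002,0.003,-0.066]
  roll: [0,0,0,0,0,0,0,0]

```text
clock: 34.7
tool_pos: [0.6029, -0.106, 0.1262]
eef_rot: [0.957, 0.29, 0.014, 0.008]
contact_force: [-0.3, 0.1, 0.2]
opening: 0.722
```

Emit:
carry_out:
  linear:
    - [0,0,0]
    - [0,0,0]
    - [0,0,0]
    - [0,0,0.01]
    - [0,0,0.04]
    - [0,0,0.08]
    - [0,0,0.11]
    - [0,0,0.11]
  roll: [0,0,0,0,0,0,0,0]
  gripper: 1.0

```text
clock: 35.37
tool_pos: [0.6067, -0.1046, 0.2436]
eef_rot: [0.957, 0.289, 0.02, 0.01]
contact_force: [0.2, 0.6, -0.4]
opening: 1.001
```

Emit:
carry_out:
  linear:
    - [-0.008,-0.04,0]
    - [-0.016,-0.08,0]
    - [-0.024,-0.12,0]
    - [-0.032,-0.16,0]
    - [-0.04,-0.2,0]
    - [-0.048,-0.24,0]
    - [-0.056,-0.28,0]
    - [-0.064,-0.31,0]
  roll: [0,0,0,0,0,0,0,0]

```text
clock: 36.03
tool_pos: [0.541, -0.419, 0.2437]
eef_rot: [0.957, 0.288, 0.019, 0.011]
contact_force: [1.0, 0.7, -0.2]
opening: 0.997
```

```bash
python3 - <<'E'
from h import *
s=snapshot("scene");save(s,"c3c",(60,160,340,370),2.8);p=snapshot("top");x=st();print(x)
for c in(s,p): print(cups(c,.122,.142),cups(c))
E
```

```text
{'clock': 36.133, 'tool_pos': [0.539, -0.423, 0.243], 'eef_rot': [0.959, 0.284, 0.018, 0.012], 'contact_force': [-0.164, 0.342, -0.497], 'opening': 1.0}
[(200, [0.6038, -0.1082, 0.0298, 0.1295])] [(232, [0.3385, 0.3293, 0.0292, 0.061]), (53, [0.6065, -0.1083, 0.0288, 0.065]), (188, [0.5335, -0.4473, 0.0298, 0.063])]
[(141, [0.6005, -0.1066, 0.0297, 0.1317])] [(74, [0.5305, -0.4455, 0.0296, 0.0641]), (512, [0.3377, 0.3306, 0.028, 0.061])]
```

View pics/c3c.png

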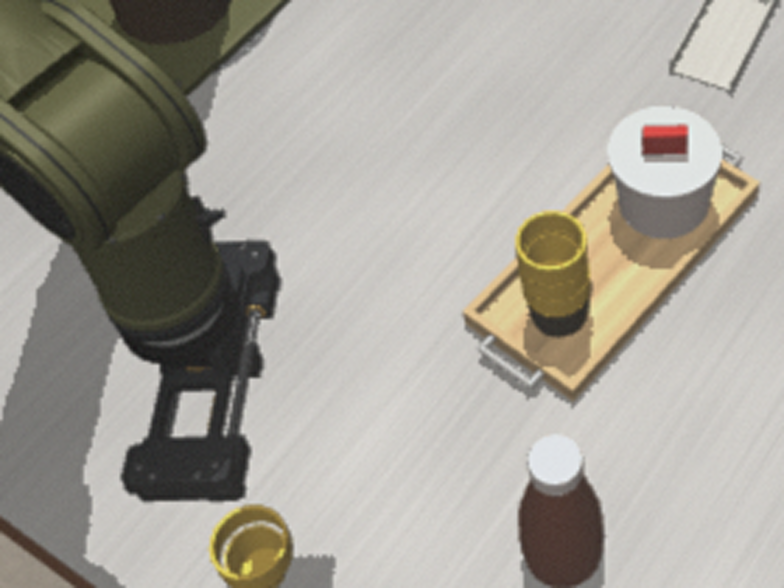

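Emit:
carry_out:
  linear:
    - [-0.004,-0.015,-0.02]
    - [-0.007,-0.024,-0.05]
    - [-0.007,-0.024,-0.08]
    - [-0.007,-0.024,-0.11]
    - [-0.007,-0.024,-0.13]
    - [-0.007,-0.024,-0.14]
    - [-0.007,-0.024,-0.14]
    - [-0.007,-0.024,-0.14]
  roll: [0,0,0,0,0,0,0,0]

```text
clock: 36.8
tool_pos: [0.5326, -0.4465, 0.1035]
eef_rot: [0.959, 0.284, 0.018, 0.012]
contact_force: [1.3, -0.8, -0.1]
opening: 0.999
```

```bash
python3 - <<'E'
from h import *
s=snapshot("scene");save(s,"c4a",(90,270,250,420),4);p=snapshot("top");print(st())
for c in(s,p): print(cups(c))
E
```

```text
{'clock': 36.9, 'tool_pos': [0.533, -0.447, 0.105], 'eef_rot': [0.959, 0.284, 0.019, 0.013], 'contact_force': [0.545, -0.078, -0.092], 'opening': 1.0}
[(242, [0.3398, 0.3292, 0.0295, 0.0608]), (70, [0.6045, -0.1057, 0.0314, 0.0645]), (87, [0.5343, -0.447, 0.0294, 0.0629])]
[(25, [0.5352, -0.4435, 0.0251, 0.064]), (497, [0.3376, 0.3305, 0.0279, 0.0609])]
```

View pics/c4a.png

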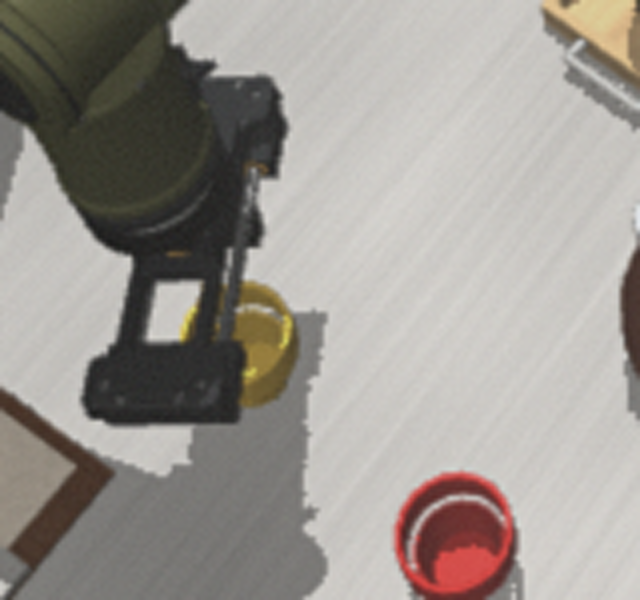

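Emit:
carry_out:
  linear:
    - [-0.001,0,-0.012]
    - [-0.001,0,-0.024]
    - [-0.001,0,-0.036]
    - [-0.001,0,-0.043]
    - [-0.001,0,-0.045]
    - [-0.001,0,-0.045]
  roll: [0,0,0,0,0,0]

```text
clock: 37.4
tool_pos: [0.5316, -0.4467, 0.0584]
eef_rot: [0.959, 0.284, 0.019, 0.012]
contact_force: [0.0, -0.2, 0.0]
opening: 1.001
```

Emit:
carry_out:
  linear:
    - [0,0,0]
    - [0,0,0]
    - [0,0,0]
    - [0,0,0]
    - [0,0,0]
  roll: [0,0,0,0,0]
  gripper: 0.5

```text
clock: 37.82
tool_pos: [0.5319, -0.4468, 0.0589]
eef_rot: [0.959, 0.284, 0.019, 0.012]
contact_force: [0.2, 0.3, 0.3]
opening: 0.722
```

Emit:
carry_out:
  linear:
    - [0,0,0.015]
    - [0,0,0.045]
    - [0,0,0.08]
    - [0,0,0.115]
    - [0,0.01,0.15]
    - [0.005,0.03,0.18]
    - [0.01,0.06,0.19]
    - [0.015,0.1,0.19]
  roll: [0,0,0,0,0,0,0,0]

```text
clock: 38.48
tool_pos: [0.5485, -0.349, 0.2537]
eef_rot: [0.959, 0.281, 0.022, 0.015]
contact_force: [0.5, -0.0, -1.7]
opening: 0.72
```

Emit:
carry_out:
  linear:
    - [0.007,0.03,0]
    - [0.015,0.065,0]
    - [0.023,0.1,0]
    - [0.031,0.135,0]
    - [0.039,0.17,0]
    - [0.046,0.2,0]
    - [0.052,0.23,-0.005]
    - [0.0545,0.2425,-0.015]
  roll: [0,0,0,0,0,0,0,0]

```text
clock: 39.15
tool_pos: [0.6046, -0.0998, 0.2417]
eef_rot: [0.958, 0.284, 0.025, 0.014]
contact_force: [-0.3, 0.9, -0.9]
opening: 0.721
```

Emit:
carry_out:
  linear:
    - [0,0,-0.005]
    - [0,0,-0.01]
    - [0,0,-0.01]
    - [0,0,-0.01]
  roll: [0,0,0,0]

```text
clock: 39.48
tool_pos: [0.6042, -0.1022, 0.2317]
eef_rot: [0.959, 0.283, 0.024, 0.015]
contact_force: [0.0, -0.5, -0.3]
opening: 0.721
```

```bash
python3 - <<'E'
from h import *
s=snapshot("scene");save(s,"c4b",(190,120,330,280),3.7);p=snapshot("top");print(st())
for c in(s,p): print(cups(c,.122,.142))
E
```

```text
{'clock': 39.583, 'tool_pos': [0.604, -0.102, 0.232], 'eef_rot': [0.959, 0.283, 0.025, 0.015], 'contact_force': [-0.351, -0.232, -0.858], 'opening': 0.722}
[(143, [0.6041, -0.1083, 0.0298, 0.1301])]
[(45, [0.5993, -0.1068, 0.0288, 0.1306])]
```

View pics/c4b.png

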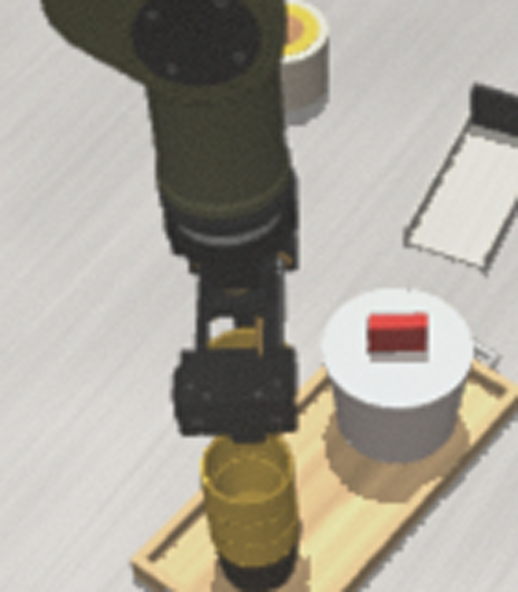

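Emit:
carry_out:
  linear:
    - [-0.001,-0.004,-0.01]
    - [-0.001,-0.0045,-0.02]
    - [-0.001,-0.0045,-0.032]
    - [-0.001,-0.0045,-0.044]
    - [-0.001,-0.0045,-0.055]
    - [-0.001,-0.0045,-0.066]
    - [-0.001,-0.0045,-0.074]
    - [-0.001,-0.0045,-0.078]
  roll: [0,0,0,0,0,0,0,0]

```text
clock: 40.25
tool_pos: [0.6032, -0.1057, 0.1534]
eef_rot: [0.959, 0.283, 0.024, 0.015]
contact_force: [-8.1, -1.2, 27.4]
opening: 0.724
```

Emit:
carry_out:
  linear:
    - [0,0,0]
    - [0,0,0]
  roll: [0,0]

```text
clock: 40.42
tool_pos: [0.6032, -0.1057, 0.1538]
eef_rot: [0.959, 0.283, 0.024, 0.015]
contact_force: [-1.7, -1.2, 3.9]
opening: 0.719
```

Contact at the expected seated height (0.1538 against 0.1539). Releasing and checking.

Emit:
carry_out:
  linear:
    - [0,0,0]
    - [0,0,0]
    - [0,0,0]
    - [0,0,0.01]
    - [0,0,0.04]
    - [0,0,0.08]
    - [0,0,0.11]
    - [0,0,0.11]
  roll: [0,0,0,0,0,0,0,0]
  gripper: 1.0

```text
clock: 41.08
tool_pos: [0.6068, -0.1041, 0.271]
eef_rot: [0.959, 0.283, 0.03, 0.016]
contact_force: [1.2, 0.3, -0.2]
opening: 1.001
```

Emit:
carry_out:
  linear:
    - [-0.015,-0.035,0]
    - [-0.03,-0.07,0]
    - [-0.045,-0.105,0]
    - [-0.06,-0.14,0]
    - [-0.075,-0.175,0]
    - [-0.09,-0.21,0]
    - [-0.1,-0.24,0]
    - [-0.11,-0.27,0]
  roll: [0,0,0,0,0,0,0,0]

```text
clock: 41.75
tool_pos: [0.4955, -0.3762, 0.2713]
eef_rot: [0.959, 0.282, 0.03, 0.016]
contact_force: [0.1, -0.5, 0.2]
opening: 1.003
```

```bash
python3 - <<'E'
from h import *
s=snapshot("scene");save(s,"e1",(200,100,420,300),3);save(s,"e1f");p=snapshot("top");save(p,"e1t");x=st();print(x)
for c in(s,p):
    print(cups(c,.148,.17),cups(c))
    print("lid",rimfit(c,(.62,.06),.093,.056,.006,.065))
    W=cloud(c).reshape(-1,3);r=np.hypot(W[:,0]-.621,W[:,1]-.06);q=W[(r<.05)&(r>.027)&(W[:,2]>.07)&(W[:,2]<.11)]
    print("plane",np.linalg.lstsq(np.c_[q[:,:2]-[.621,.06],np.ones(len(q))],q[:,2],rcond=None)[0])
    W=cloud(c);m=(abs(W[...,2]-.159)<.008)&(np.hypot(W[...,0]-.602,W[...,1]+.107)<.036);q=W[m];print("rim tilt",len(q),np.linalg.lstsq(np.c_[q[:,:2]-[.603,-.106],np.ones(len(q))],q[:,2],rcond=None)[0], np.percentile(q[:,2],[5,50,95]))
E
```

```text
{'clock': 41.85, 'tool_pos': [0.493, -0.381, 0.27], 'eef_rot': [0.96, 0.278, 0.028, 0.018], 'contact_force': [-0.138, 0.493, -0.504], 'opening': 1.001}
[(219, [0.605, -0.1079, 0.0299, 0.1562])] [(244, [0.3391, 0.3293, 0.0293, 0.061]), (68, [0.6047, -0.106, 0.0312, 0.0653])]
lid (94, array([0.622 , 0.0586]), 0.0009)
plane [-0.00339744  0.00458077  0.09245623]
rim tilt 187 [ 0.00113987 -0.00230485  0.15728432] [0.15219615 0.15791785 0.16140616]
[(161, [0.6013, -0.1061, 0.0297, 0.158]), (128, [0.0009, 0.0005, 0.0639, 0.1591])] [(512, [0.3375, 0.3304, 0.0281, 0.0609])]
lid (155, array([0.6185, 0.0606]), 0.0011)
plane [-0.00674237 -0.00313009  0.09314892]
rim tilt 149 [-0.01023109  0.01098502  0.15866516] [0.15237016 0.15933374 0.16263994]
```

View pics/e1.png

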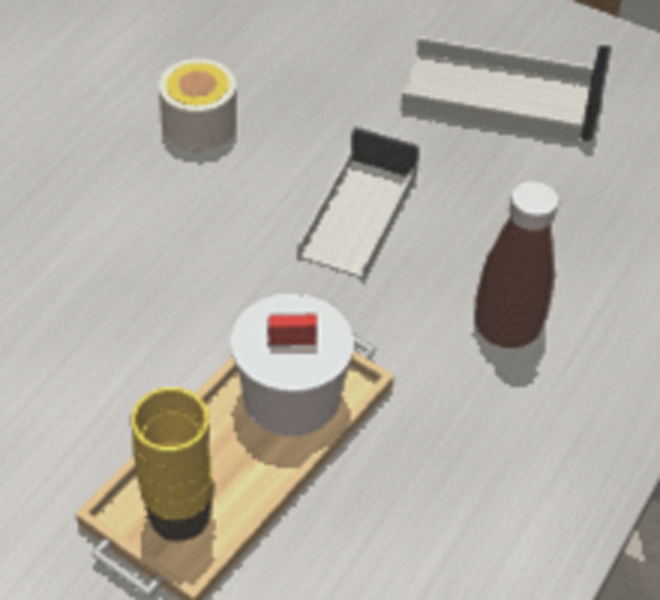

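View pics/e1t.png

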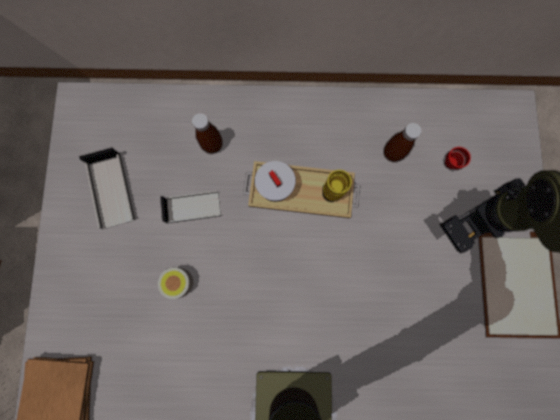

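```bash
python3 - <<'E'
from h import *
s=snapshot("scene");p=snapshot("top")
for c in(s,p): print(cups(c,.153,.167)); print("cup net",[(np.round(d["pixel"]).tolist(),round(d["confidence"],2)) for d in tip_of(c,"cup0_mid")])
print(np.round(status.get_state()["qd"],3)); finish_job()
E
```

```text
[(164, [0.6048, -0.1074, 0.0298, 0.158])]
cup net [([260.0, 243.0], 0.95), ([258.0, 264.0], 0.5)]
[(138, [0.6015, -0.1063, 0.0298, 0.1595]), (86, [0.0005, 0.0004, 0.0643, 0.1599])]
cup net [([336.0, 187.0], 0.7)]
[-0.013 -0.004 -0.004  0.001  0.002  0.001  0.003]
the job is handed in; nothing more can be done
```

The kit is packed and handed in at about 42 s of the 210 s allowed. `finish_job()` gave no verdict, so everything below is from my own camera checks.

- **Caramels:** The wrist cannot pitch, so I gripped the small tray across its back wall. Over the tub I eased the grip so the tray tilted about its wall, and all five caramels slid into the tub.
- **Tray:** It is back flat on the bench where it started, with its back wall about 0.33 m from the tub.
- **Lid:** It is fully down. The flange top is at 92.5–93 mm against 93 mm expected. The slope reads under 8 mrad, and the centre is within about 1–1.5 mm of the tub in each camera.
- **Cups:** All four yellow cups are stacked in the holder. The top rim is level with the expected seated height (158.0 and 159.5 mm read, 158.0–158.8 mm expected). The stack axis is 2–2.5 mm from the holder centre.
- **Left alone:** The red cup, the larger tray, the bottles and the label roll were not touched.

**Checks that disagreed:** The two cameras differ by about 3 mm in absolute position, so I averaged them or compared within one camera. The first stack-height readings came out 1–2 mm low because the measuring window was too wide; matching it to the earlier one removed that. The last cup met about 27 N of contact as it seated. The tool also drifted to about 0.06 rad of tilt over the run, but the top cup reads upright to about 0.015 rad.

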